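Stack two module cases with a separator sheet in a fence corner

TASK

Take the separator sheet out of its rack, lay it flat on the bare green bench top and let go of it so that its charge drains; then take it up again, lay it on the module case that is in the fence corner, and stack the other module case on the sheet. Finally the whole stack (case, sheet, case) must stand square in the corner, every layer flush against both fence walls with its long side along the longer wall; press gently, never hard, against the fence, and leave everything else on the bench where it is.

Things in the scene. Friction and masses are not known exactly. Their poses are not given: they have to be found in the camera images.
- corner: Aluminium fence corner, fixed to the bench: base plate 130 (x) x 150 (y) x 6 mm; origin: centre of its underside, z up. The longer wall stands along its +x edge (inner face at x = +53 mm, 150 mm long in y), the shorter along its -y edge (inner face at y = -63 mm, 118 mm long in x); walls 12 mm thick, tops 46 mm above the bench. The -x and +y sides are open.
- corner_in (a point): The point in the fence corner where the inner faces of both walls meet the upper face of the base plate (6 mm above the bench); axes as corner, so the stack stands towards -x and +y from it. A flush layer has its centre at x = -30, y = +50 mm from here.
- lower_module: Closed flat aluminium module case 60 (x) x 100 (y) x 20 (z) mm, about 0.2 kg, loose. It lies on the base plate in the fence corner, long side roughly along the corner's y, not yet touching the walls. Origin: centre of its underside, z up.
- lower_module_center (a point): Centre of the lower module case.
- upper_module: The other module case, same kind and size: 60 (x) x 100 (y) x 20 (z) mm, loose, lying flat on the bench top. Origin: centre of its underside, z up.
- upper_module_center (a point): Centre of the upper module case.
- rack: Steel sheet rack fixed to the bench, 76 (x) x 120 (y) mm, two upright slots 11 mm wide along y, at x = -18 mm and x = +18 mm; slot floor 5 mm, slot walls 31 mm above the bench. Origin: centre of its underside. The x = +18 mm slot is empty.
- separator: Stiff dark grey plastic separator sheet 8 (x, its thickness) x 100 (y) x 60 (z) mm, about 45 g. At the start it stands on its long edge in the rack's x = -18 mm slot, its top edge 65 mm above the bench. Origin: middle of the long edge that is the lower one at the start; z points from there across the 60 mm width; lying flat its x axis is vertical (either face may be up).
- separator_center (a point): Centre of the separator sheet (4 mm above the bench when it lies flat there).
- heatsink: Bystander: square finned aluminium heat sink 70 x 70 x 35 mm lying on the bench; it and the upper module may have swapped places. Origin: centre of its underside.
- spool: Bystander: small metal wire spool, 45 mm diameter, 32 mm high, standing between those two places. Origin: centre of its underside.
- driver: Bystander: screwdriver lying on the bench, along its x.
- meter: Bystander: hand multimeter 80 (x) x 160 (y) x 42 (z) mm lying at the far side.
- mouse: Bystander: black computer mouse 105 x 62 x 30 mm near the robot on the right.
Things that resemble listed ones, but are neither listed nor needed, are in the scene too. There is more than one size of the separator; the job needs the smallest.

How it is judged (in metres and radians):
On the way, in this order (a step that is already met when the one before it is completed fails the run):
1. the separator lies flat on the bare bench top (centre less than 8 mm up), let go and at rest (height (world z) of separator_center below 0.008 m and contact force between separator and the fingers below 0.05 N and linear speed of separator below 0.02 m/s), for 0.3 s.
2. the separator lies flat on the lower module case (centres within 40 mm in plan), let go, the upper case not yet on it (z of separator_center in the frame of lower_module between 0.021 and 0.027 m and horizontal distance between separator_center and lower_module_center below 0.04 m and contact force between separator and the fingers below 0.05 N and contact force between separator and upper_module below 0.05 N and linear speed of separator below 0.02 m/s), for 0.2 s.
At the end, for the whole second after the job is handed in: Lower case on the base plate, separator flat on it, upper case flat on the separator (heights within 3 mm), each with gaps of no more than 2.5 mm to both fence walls and its long side within 0.035 rad of the long wall, at rest (x of lower_module_center in the frame of corner_in between -0.0325 and -0.028 m and y of lower_module_center in the frame of corner_in between 0.048 and 0.0525 m and z of lower_module_center in the frame of corner_in between 0.007 and 0.013 m and x of separator_center in the frame of corner_in between -0.0325 and -0.028 m and y of separator_center in the frame of corner_in between 0.048 and 0.0525 m and z of separator_center in the frame of corner_in between 0.021 and 0.027 m and x of upper_module_center in the frame of corner_in between -0.0325 and -0.028 m and y of upper_module_center in the frame of corner_in between 0.048 and 0.0525 m and z of upper_module_center in the frame of corner_in between 0.035 and 0.041 m and angle between the y axis of each of lower_module, separator, upper_module and the y axis of corner, either way round below 0.035 rad and linear speed of each of lower_module, separator, upper_module below 0.01 m/s); the robot touches nothing.
It fails at once if the fence corner is pressed with more than 120 N (contact force between corner and anything else above 120 N).
It fails at once if the heat sink, spool, screwdriver, multimeter or mouse is moved more than 20 mm (distance of any of heatsink, spool, driver, meter, mouse from where it was at the start of the episode above 0.02 m).
It also fails if it takes over 72 s, if anything falls off the work surface, if the arm or the gripper's body presses on something with over 40 N, if the wrist force passes 120 N, or if a joint passes its speed limit or range.

ROBOT

A 6-joint arm with a two-finger parallel gripper is mounted at the origin on the work surface. World frame = base frame: x ahead of the robot, y to its left, z up, the work surface at z = 0. Lengths are in mm, angles in rad, forces in N, time in s.
With the tool pointing down it reaches from about 300 to 775 mm from the base axis. Payload 14.6 kg.
Tool frame: the origin (TCP) lies on the centre line of the jaws, within the pads' length; the fingertips stand 14 mm ahead of it and the grasp point (between the pads) lies 5 mm behind it; z points along the fingers, y is the line along which they close (so a half turn about z gives the same grasp; the last joint's range is limited). The gripper opens to 85 mm and grips with 20 to 120 N. Pads are 22 mm wide; open, the fingers measure 114 mm over their backs; the gripper's body (76 mm by 85 mm) begins 54 mm behind the grasp point. The pads swing forward as they close: fully open they stand 13 mm farther back than shut.
Start: joints at [1.187, 0.3, 1.521, -0, 1.321, -0.067], TCP at [171.337, 522.621, 245.281] pointing down, gripper open.
Joint ranges: [-3.03, 3.03], [-0.79, 2.21], [0.23, 2.52], [-1.04, 4.18], [0, 3.07], [-2.55, 2.55]. Speed limits (rad/s): [2.22, 2.22, 2.57, 3.14, 3.14, 3.14].

INTERFACE

Orientations are given as a unit quaternion [w, x, y, z].
In Python, from cell import manip gives the robot as it stands.
- The arm moves only by the tool jog_arm, never from a script. Its argument "increments" is a list of rows, each an object with "offset": the shift along the tool's x, y, z scaled (see below), a list of three; "rotation": the turn, a rotation vector about the tool's x, y, z scaled (see below), a list of three. A call has 1 to 8 rows; each row shifts and turns the commanded pose from where the row before left it, along the tool's axes as they then stand; what a row does not reach is not made up. The controller multiplies each number of a shift by 300 mm and each number of a turn by 180 degrees. A row lasts 1/12 s, in which the tool goes at most 41.7 mm and 7.16 degrees, less where a joint would pass 70% of its speed; a pose out of reach is approached as far as the arm can. A call with a number of a shift or a turn outside -1 to 1 is refused whole. A call with a gripper value outside its range is refused whole. "gripper" is the opening, from 0 (shut) to 1 (fully open), set as the call begins (left out, the last holds). The fingers move at their own pace and stop on an object; the grip force is fixed at half the most. Time passes only in rows, so rows that do not move let the fingers close. It gives the time, the measured TCP pose, the force, the opening and the grip force at its end, in the units of the state.
- manip.sense(): the state, without advancing time (a new reading comes with each control period).
- manip.grab_frame(name): name is "side" or "top"; returns a dict with "img" (420x560x3 uint8, blue, green, red), "fx", "fy", "cx", "cy" (pixels), "position" and "orientation" of the camera in the world. Camera axes: x right, y down, z forward; pixel columns grow to the right and rows downward; lengths in mm; the calibration is good to about 2 mm. A picture is of the moment at which its call begins. There is no depth.
- manip.job_done(): hands the job in; it is judged then, once.
The state is a dict: "time": time; "joint_positions": joint angles; "joint_vel": joint speeds; "joint_torque": joint torques, N m; "position": TCP position; "tool_rot": TCP orientation; "contact_force": force on the tool from outside, world axes, zero at the start; "ft_torque": the same for the moment, N m; "gripper_width": finger opening in mm; "gripper_force": force on a finger pad.
Only numpy, scipy, OpenCV 4.12 (cv2) and the standard library are available. Lean on these libraries where they do the work, as an engineer would, in place of code of your own. Each camera call takes 0.05 s, during which the arm holds its last target. There are 200 camera calls.

## Working session

There is one attempt and no reset: what is moved stays moved. The work goes in short steps, Python scripts to look and compute and a tool call to move; the robot and the scene stay as the last step left them, time stands still between calls to the robot, and variables do not carry over. Pictures are saved under pics/ and viewed, at most 10 in all, crops included, and the job is handed in when it is done.

Besides the shell and the picture viewer there is one more tool, called after "Request:" as name(argument=value, ...), one argument or row to a line, values as JSON. jog_arm: Moves the arm, as the interface text tells. Its arguments: {"type":"object","properties":{"increments":{"type":"array"},"gripper":{"type":"number"}},"required":["increments"]}

```bash
mkdir -p pics; ls
python3 - <<'E'
from cell import manip
import cv2,json
s=manip.sense();print(s)
for n in("top","side"):
    f=manip.grab_frame(n);cv2.imwrite(f"pics/{n}0.png",f["img"]);print(n,{k:v for k,v in f.items() if k!="img"})
E
```

```text
pics
{'time': 0.0, 'joint_positions': array([ 1.18737096e+00,  3.00495103e-01,  1.52160679e+00,  1.20345422e-05,
        1.32073798e+00, -6.66123817e-02]), 'joint_vel': array([-0.00116127,  0.00064471,  0.00021456, -0.00126647, -0.00059295,
       -0.00018975]), 'joint_torque': array([ 3.06441671e-04, -5.43497479e+01, -3.61781895e+01, -1.68962299e-05,
        4.00378412e-03,  9.88510010e-06]), 'position': array([171.26548619, 522.40771367, 244.69727331]), 'tool_rot': array([-1.44825297e-04,  1.57746292e-01,  9.87479478e-01, -6.06589092e-04]), 'contact_force': array([-0.24503465, -0.70373541, -1.03194772]), 'ft_torque': array([0.0249429 , 0.03110325, 0.0414141 ]), 'gripper_force': 0.0, 'gripper_width': 85.61187876449878}
top {'fx': 499.07724676407867, 'fy': 499.07724676407867, 'cx': 278.5632342360149, 'cy': 213.2428574684524, 'position': array([ 429.26452142,   29.40108447, 1347.79748808]), 'orientation': array([-0.02911766,  0.71572283, -0.69743351,  0.02189731])}
side {'fx': 525.0058836894882, 'fy': 525.0058836894882, 'cx': 283.76834342100386, 'cy': 212.06373835459559, 'position': array([-154.35297406, 1125.82722478, 1306.32548504]), 'orientation': array([ 0.10923215, -0.23481749,  0.8900472 , -0.37516007])}
```

View pics/top0.png

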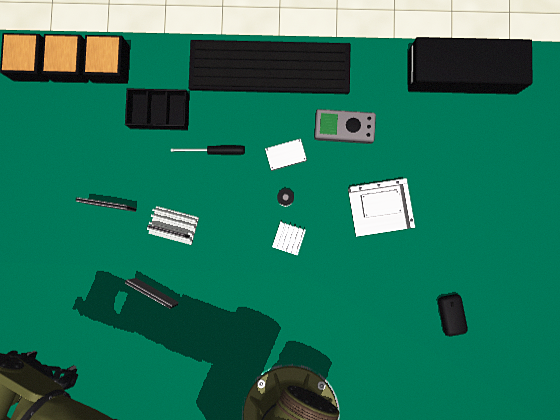

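View pics/side0.png

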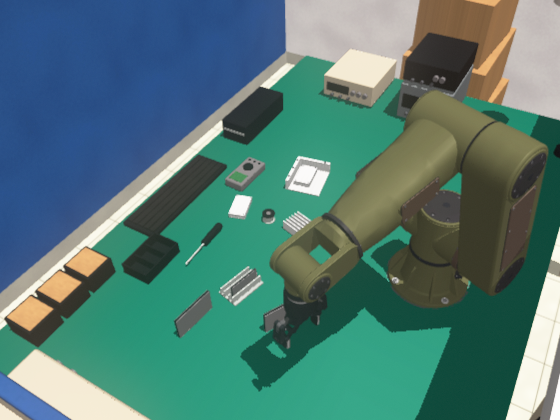

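Up in the top picture is world +x and left is +y. The rack is at (173,226) with a sheet in it, and the upper module is at (286,154). The heatsink is at (289,238), the spool at (286,197) and the corner with the lower case at (382,207).

These could be taken for the separator:
- the sheet in the rack, about (173,230)
- a standing sheet at (106,203)
- a standing sheet at (152,291)

By the description it is the sheet in the rack, so I'll check that one close up.

```bash
cat > h.py <<'E'
from cell import manip
import numpy as np, cv2
from scipy.spatial.transform import Rotation as R
def cam(f):
    w,x,y,z=f["orientation"]; return R.from_quat([x,y,z,w]),np.array(f["position"])
def ray(f,u,v,z):
    r,p=cam(f); d=r.apply([(u-f["cx"])/f["fx"],(v-f["cy"])/f["fy"],1]); return p+d*(z-p[2])/d[2]
def proj(f,P):
    r,p=cam(f); c=r.inv().apply(np.array(P,float)-p); return np.c_[c[:,0]/c[:,2]*f["fx"]+f["cx"],c[:,1]/c[:,2]*f["fy"]+f["cy"]] if c.ndim>1 else None
def crop(f,x,y,w,h,k):
    im=np.clip(255*(f["img"]/255.)**1.0,0,255).astype(np.uint8)[y:y+h,x:x+w]
    return cv2.resize(im,None,fx=k,fy=k,interpolation=cv2.INTER_CUBIC)
E
python3 - <<'E'
from h import *
f=manip.grab_frame("top"); g=manip.grab_frame("side")
import pickle; pickle.dump((f,g),open("f0.pkl","wb"))
a=crop(f,70,185,135,100,0x5)[:, :] 
a=cv2.resize(crop(f,140,195,66,55,1),(396,330),interpolation=cv2.INTER_CUBIC)
b=cv2.resize(crop(f,344,174,76,66,1),(400,347),interpolation=cv2.INTER_CUBIC)[:330]
c=cv2.resize(crop(g,210,255,66,45,1),(396,270),interpolation=cv2.INTER_CUBIC)
d=cv2.resize(crop(g,282,152,60,40,1),(400,267),interpolation=cv2.INTER_CUBIC)
im=np.zeros((600,800,3),np.uint8); im[:330,:396]=a;im[:330,400:800]=b;im[330:600,:396]=c;im[330:597,400:800]=d
cv2.imwrite("pics/c1.png",im)
E
```

```text
(no output)
```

View pics/c1.png

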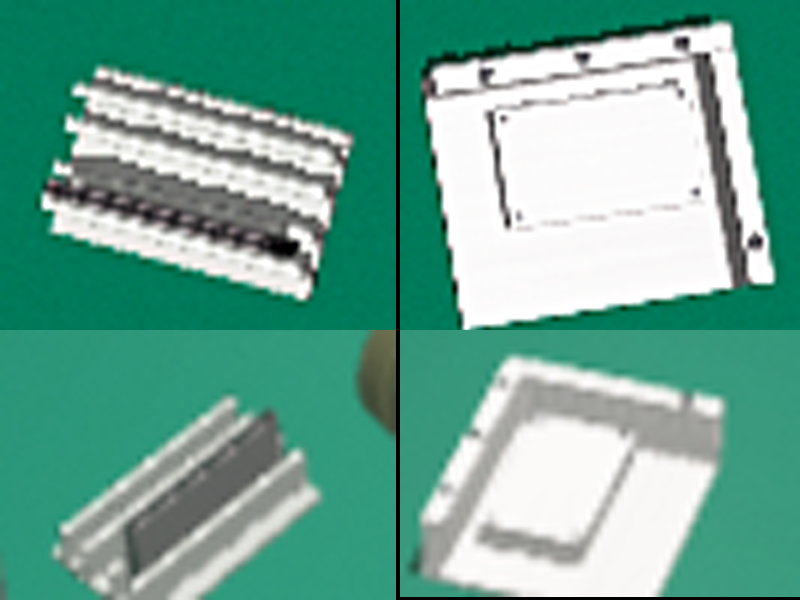

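The crop shows one small sheet in the rack's −x slot, the lower slot in the top view. The corner's long wall is on world +x and its short wall on world −y, and the lower case sits loose inside. Next I fit the poses and overlay them.

```bash
cat > fit.py <<'E'
from h import *
from scipy.optimize import least_squares
import pickle
f,g=pickle.load(open("f0.pkl","rb"))
k=[6,400/76,6,400/60]; O=[(140,195),(344,174),(210,255),(282,152)]; T=[(0,0),(400,0),(0,330),(400,330)]
def px(i,x,y): return ((x-T[i][0]+.5)/k[i]-.5+O[i][0],(y-T[i][1]+.5)/k[i]-.5+O[i][1])
def world(p,L):
    c,s=np.cos(p[2]),np.sin(p[2]); L=np.array(L,float)
    return np.c_[p[0]+c*L[:,0]-s*L[:,1],p[1]+s*L[:,0]+c*L[:,1],L[:,2]]
def fit(p0,obs):  # obs: (frame,[local],(u,v))
    def r(p): return np.concatenate([proj(fr,world(p,[l]))[0]-uv for fr,l,uv in obs])
    s=least_squares(r,p0,loss="soft_l1"); return s.x,np.round(r(s.x).reshape(-1,2),1)
E
python3 - <<'E'
from fit import *
c,rc=fit([430,-230,0.1],[(f,(65,75,46),px(1,427,72)),(f,(65,-75,46),px(1,732,25)),(f,(-65,-75,46),px(1,773,283)),(f,(-65,-63,46),px(1,748,283)),(f,(-65,75,6),px(1,464,328)),
 (g,(65,-75,46),px(3,722,400)),(g,(65,75,46),px(3,425,520)),(g,(-65,-75,46),px(3,722,402)) if 0 else (f,(-65,-63,6),px(1,735,287))])
print("corner",c,rc.tolist())
m,rm=fit([430,-220,0.1],[(f,(30,50,26),px(1,490,112)),(f,(30,-50,26),px(1,682,85)),(f,(-30,-50,26),px(1,705,203)),(f,(-30,50,26),px(1,510,227))])
print("lower",m,rm.tolist())
s,rs=fit([390,310,-.25],[(f,(0,50,65),px(0,75,170)),(f,(0,-50,65),px(0,300,225))])
print("sheet top",s,rs.tolist())
r,rr=fit([400,310,-.25],[(f,(-38,-60,0),px(0,308,298)),(f,(38,-60,0),px(0,352,135)),(f,(38,60,0),px(0,100,68)),(f,(-38,60,0),px(0,50,235))])
print("rack",r,rr.tolist())
im=f["img"]
w=(im[135:178,258:312].min(2)>150).astype(np.uint8)
(cx,cy),wh,a=cv2.minAreaRect(cv2.findNonZero(w)); b=cv2.boxPoints(((cx,cy),wh,a))+[258,135]
q=np.array([ray(f,u,v,20) for u,v in b]);print("upper",q.mean(0),[np.linalg.norm(q[i]-q[i-1]).round(1) for i in range(4)],np.degrees([np.arctan2(*(q[i]-q[i-1])[1::-1]) for i in range(4)]))
for n,uv in dict(heatsink=(289,238),spool=(286,197),driver=(225,150)).items(): print(n,ray(f,*uv,20).round())
o=[]
for fr in(f,g):
    v=cv2.resize(fr["img"],None,fx=4,fy=4,interpolation=cv2.INTER_CUBIC)
    def poly(p,L,col): cv2.polylines(v,[np.round((proj(fr,world(p,L))+.5)*4-.5).astype(int)],True,col,1)
    for z in(0,65): pass
    poly(s,[(-4,-50,65),(4,-50,65),(4,50,65),(-4,50,65)],(0,0,255))
    poly(r,[(-38,-60,0),(38,-60,0),(38,60,0),(-38,60,0)],(255,0,0))
    poly(r,[(-12.5,-60,31),(-23.5,-60,31),(-23.5,60,31),(-12.5,60,31)],(255,0,255))
    poly(c,[(65,75,46),(65,-75,46),(-65,-75,46),(-65,-63,46),(53,-63,46),(53,75,46)],(0,0,255)); poly(c,[(65,75,6),(65,-75,6),(-65,-75,6),(-65,75,6)],(255,0,0))
    poly(m,[(30,50,26),(30,-50,26),(-30,-50,26),(-30,50,26)],(0,160,0))
    poly(m,[(30,50,6),(30,-50,6),(-30,-50,6),(-30,50,6)],(0,160,160))
    R_=[(140,195,66,55),(344,174,76,66)] if fr is f else [(210,255,66,50),(280,150,60,50)]
    o.append(np.hstack([cv2.resize(v[4*y:4*(y+h),4*x:4*(x+ww)],(400,300)) for x,y,ww,h in R_]))
cv2.imwrite("pics/o1.png",np.vstack(o))
E
```

```text
corner [ 5.46417646e+02 -2.26028272e+02  1.78780080e-01] [[1.0, -0.3], [-0.5, -0.1], [0.3, -0.2], [0.4, 0.6], [-0.2, 0.5], [-31.6, -5.5], [-0.0, 0.4], [-0.9, 0.4]]
lower [ 5.57858551e+02 -2.26963849e+02  1.66045503e-01] [[-0.1, -0.0], [0.7, -0.1], [-0.1, -0.3], [-0.4, 0.4]]
sheet top [ 4.77914679e+02  3.20352283e+02 -2.12680957e-01] [[0.0, 0.0], [-0.0, -0.0]]
rack [ 4.86751503e+02  3.28594441e+02 -2.26947998e-01] [[0.1, 0.1], [0.1, 0.1], [-0.5, 0.2], [0.3, -0.5]]
upper [685.9858121   30.16709428  20.        ] [np.float64(61.5), np.float64(99.4), np.float64(61.5), np.float64(99.1)] [  17.06912748  -72.77088337 -163.23609999  107.20115052]
heatsink [460.  15.  20.]
spool [569.  25.  20.]
driver [692. 193.  20.]
```

View pics/o1.png

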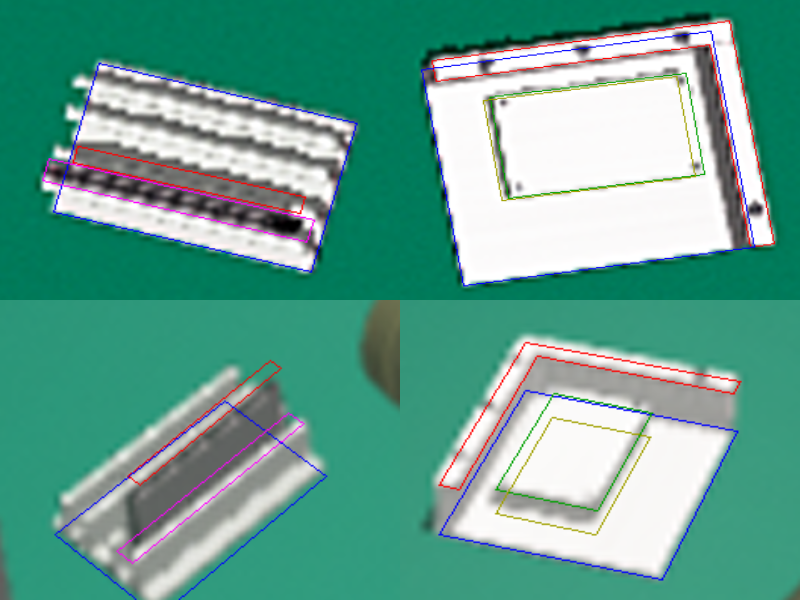

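Run:
```python
from fit import *
for n,P in dict(L=(128,523),R=(270,412)).items(): print("side",n,ray(g,*px(2,*P),65))
for n,P in dict(L=(48,188),R=(297,245)).items(): print("top dark",n,ray(f,*px(0,*P),65))
r=[486.75,328.59,-.227]
o=[]
for fr,(x,y,w,h) in((f,(142,200,60,45)),(g,(212,262,60,45))):
    v=cv2.resize(fr["img"][y:y+h,x:x+w],(800,600),interpolation=cv2.INTER_CUBIC)
    v=cv2.convertScaleAbs(v,alpha=1.6 if fr is f else 1.0); o.append(v[:, :])
    P=[(-18+a,b,z) for z in(31,65) for a,b in((-4,-50),(4,-50),(4,50),(-4,50))]
    q=(proj(fr,world(r,P))-[x,y]+.5)*800/60
    for i in(0,4): cv2.polylines(v,[q[i:i+4].astype(int)],True,[(255,0,255),(0,0,255)][i//4],1)
cv2.imwrite("pics/s2.png",np.vstack([cv2.resize(i,(800,600))[80:380] if k==0 else i[150:450] for k,i in enumerate(o)]))
```

```text
side L [485.7278702  376.97310271  65.        ]
side R [462.29198863 282.31724534  65.        ]
top dark L [480.43562936 380.53197213  65.        ]
top dark R [458.75153522 272.40885614  65.        ]
```

View pics/s2.png

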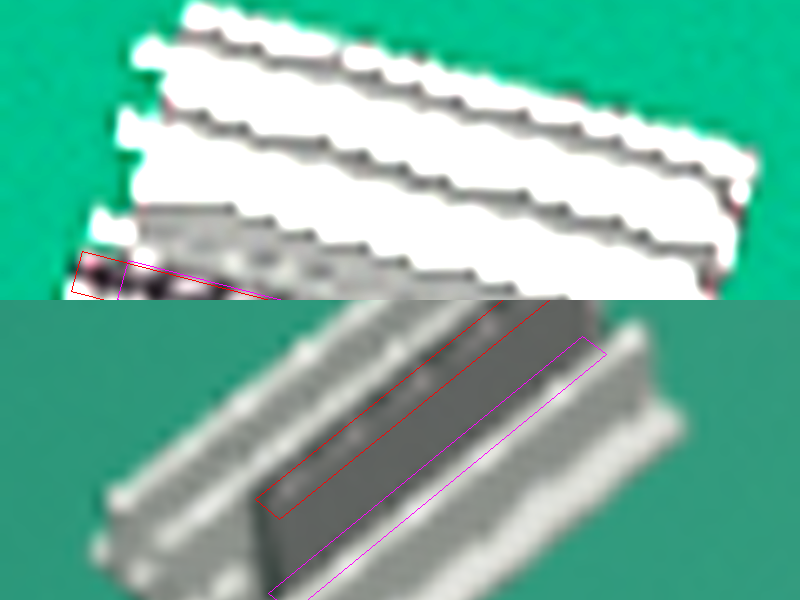

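The overlay settles it: the sheet's top edge is the dark band, right over the fitted slot, and the grey band is its shadow. The centre is about (469.5, 331) with yaw −0.23, consistent in both views. Now a planning helper.

```bash
cat > plan.py <<'E'
from h import *
import sys, json
# usage: plan.py x y z yaw tilt n [x y z yaw tilt n ...]  -> rows in jog units from the measured pose (z = TCP)
def pose(x,y,z,yaw,tilt): return np.array([x,y,z]), R.from_euler("z",yaw)*R.from_euler("x",np.pi)*R.from_euler("x",tilt)
if __name__=="__main__":
    s=manip.sense(); w,x,y,z=s["tool_rot"]; p,r=s["position"],R.from_quat([x,y,z,w])
    a=[float(v) for v in sys.argv[1:]]
    print("from",s["time"],p.round(1),"yaw",r.apply([1,0,0]).round(3),"F",s["contact_force"].round(1),s["gripper_width"].round(1))
    for i in range(0,len(a),6):
        pt,rt=pose(*a[i:i+5]); n=int(a[i+5])
        rv=(r.inv()*rt).as_rotvec(); dp=(pt-p)/n
        print("step",np.linalg.norm(dp).round(1),"mm",np.degrees(np.linalg.norm(rv)/n).round(2),"deg"); rows=[]
        for k in range(n):
            rk=r*R.from_rotvec(rv*k/n)
            rows.append({"offset":(rk.inv().apply(dp)/300).round(4).tolist(),"rotation":(rv/n/np.pi).round(4).tolist()})
        for k in range(0,n,8): print(json.dumps(rows[k:k+8]))
        p,r=pt,rt
E
python3 plan.py 469.5 331 120 1.341 0 14
```

```text
Traceback (most recent call last):
  File "plan.py", line 8, in <module>
    print("from",s["time"],p.round(1),"yaw",r.apply([1,0,0]).round(3),"F",s["contact_force"].round(1),s["gripper_width"].round(1))
                                                                                                      ^^^^^^^^^^^^^^^^^^^^^^^^
AttributeError: 'float' object has no attribute 'round'
```

```bash
sed -i 's/s\["gripper_width"\].round(1)/round(float(s["gripper_width"]),1)/' plan.py; python3 plan.py 469.5 331 120 1.341 0 14
```

```text
from 0.2 [171.3 522.5 245. ] yaw [-0.95   0.311  0.   ] F [ 0.1 -0.3  0.5] 85.5
step 26.8 mm 6.07 deg
[{"offset": [-0.0817, -0.0212, 0.0298], "rotation": [-0.0, 0.0, 0.0337]}, {"offset": [-0.0835, -0.0124, 0.0298], "rotation": [-0.0, 0.0, 0.0337]}, {"offset": [-0.0843, -0.0035, 0.0298], "rotation": [-0.0, 0.0, 0.0337]}, {"offset": [-0.0842, 0.0054, 0.0298], "rotation": [-0.0, 0.0, 0.0337]}, {"offset": [-0.0832, 0.0143, 0.0298], "rotation": [-0.0, 0.0, 0.0337]}, {"offset": [-0.0812, 0.023, 0.0297], "rotation": [-0.0, 0.0, 0.0337]}, {"offset": [-0.0783, 0.0315, 0.0297], "rotation": [-0.0, 0.0, 0.0337]}, {"offset": [-0.0745, 0.0396, 0.0297], "rotation": [-0.0, 0.0, 0.0337]}]
[{"offset": [-0.0699, 0.0472, 0.0297], "rotation": [-0.0, 0.0, 0.0337]}, {"offset": [-0.0645, 0.0544, 0.0297], "rotation": [-0.0, 0.0, 0.0337]}, {"offset": [-0.0584, 0.0609, 0.0297], "rotation": [-0.0, 0.0, 0.0337]}, {"offset": [-0.0517, 0.0667, 0.0297], "rotation": [-0.0, 0.0, 0.0337]}, {"offset": [-0.0443, 0.0718, 0.0297], "rotation": [-0.0, 0.0, 0.0337]}, {"offset": [-0.0365, 0.0761, 0.0297], "rotation": [-0.0, 0.0, 0.0337]}]
```

Request:
jog_arm(
  increments=[
    {"offset": [-0.082, -0.021, 0.03], "rotation": [0, 0, 0.034]},
    {"offset": [-0.084, -0.012, 0.03], "rotation": [0, 0, 0.034]},
    {"offset": [-0.084, -0.004, 0.03], "rotation": [0, 0, 0.034]},
    {"offset": [-0.084, 0.005, 0.03], "rotation": [0, 0, 0.034]},
    {"offset": [-0.083, 0.014, 0.03], "rotation": [0, 0, 0.034]},
    {"offset": [-0.081, 0.023, 0.03], "rotation": [0, 0, 0.034]},
    {"offset": [-0.078, 0.032, 0.03], "rotation": [0, 0, 0.034]},
    {"offset": [-0.074, 0.04, 0.03], "rotation": [0, 0, 0.034]},
  ],
  gripper=0.5,
)

```text
time: 0.87
position: [342.4, 412.2, 172.8]
tool_rot: [-0.0, 0.555, 0.832, -0.0]
contact_force: [1.4, 0.0, -1.4]
gripper_width: 42.3
gripper_force: 0.0
```

Request:
jog_arm(
  increments=[
    {"offset": [-0.07, 0.047, 0.03], "rotation": [0, 0, 0.034]},
    {"offset": [-0.064, 0.054, 0.03], "rotation": [0, 0, 0.034]},
    {"offset": [-0.058, 0.061, 0.03], "rotation": [0, 0, 0.034]},
    {"offset": [-0.052, 0.067, 0.03], "rotation": [0, 0, 0.034]},
    {"offset": [-0.044, 0.072, 0.03], "rotation": [0, 0, 0.034]},
    {"offset": [-0.037, 0.076, 0.03], "rotation": [0, 0, 0.032]},
    {"offset": [0, 0, 0], "rotation": [0, 0, 0]},
  ],
)

```text
time: 1.45
position: [470.7, 327.2, 117.3]
tool_rot: [0.0, 0.788, 0.616, -0.001]
contact_force: [-0.0, -0.7, -0.2]
gripper_width: 42.5
gripper_force: 0.0
```

```bash
python3 plan.py 469.5 331 120 1.341 0 1 469.5 331 53 1.341 0 3
```

```text
from 1.45 [470.7 327.2 117.3] yaw [ 0.242  0.97  -0.002] F [-0.  -0.7 -0.2] 42.5
step 4.8 mm 0.85 deg
[{"offset": [0.0112, -0.0069, -0.009], "rotation": [-0.0004, 0.0006, -0.0047]}]
step 22.3 mm 0.0 deg
[{"offset": [0.0, -0.0, 0.0744], "rotation": [0.0, 0.0, 0.0]}, {"offset": [0.0, -0.0, 0.0744], "rotation": [0.0, 0.0, 0.0]}, {"offset": [0.0, -0.0, 0.0744], "rotation": [0.0, 0.0, 0.0]}]
```

Request:
jog_arm(
  increments=[
    {"offset": [0.011, -0.007, 0], "rotation": [0, 0, -0.005]},
    {"offset": [0, 0, 0.075]},
    {"offset": [0, 0, 0.075]},
    {"offset": [0, 0, 0.04]},
    {"offset": [0, 0, 0.024]},
    {"offset": [0, 0, 0]},
  ],
)

```text
invalid input at $.increments[1]: expected keys offset, rotation
```

Request:
jog_arm(
  increments=[
    {"offset": [0, 0, 0]},
    {"offset": [0, 0, 0]},
    {"offset": [0, 0, 0]},
    {"offset": [0, 0, 0]},
    {"offset": [0, 0, 0]},
    {"offset": [0, 0, 0]},
  ],
  gripper=0,
)

```text
invalid input at $.increments[0]: expected keys offset, rotation
```

Request:
jog_arm(
  increments=[
    {"offset": [0.011, -0.007, 0], "rotation": [0, 0, -0.005]},
    {"offset": [0, 0, 0.075], "rotation": [0, 0, 0]},
    {"offset": [0, 0, 0.075], "rotation": [0, 0, 0]},
    {"offset": [0, 0, 0.04], "rotation": [0, 0, 0]},
    {"offset": [0, 0, 0.024], "rotation": [0, 0, 0]},
    {"offset": [0, 0, 0], "rotation": [0, 0, 0]},
  ],
)

```text
time: 1.95
position: [466.4, 333.9, 54.1]
tool_rot: [-0.0, 0.78, 0.626, -0.001]
contact_force: [0.3, -0.3, -0.3]
gripper_width: 42.5
gripper_force: 0.0
```

Request:
jog_arm(
  increments=[
    {"offset": [0, 0, 0], "rotation": [0, 0, 0]},
    {"offset": [0, 0, 0], "rotation": [0, 0, 0]},
    {"offset": [0, 0, 0], "rotation": [0, 0, 0]},
    {"offset": [0, 0, 0], "rotation": [0, 0, 0]},
    {"offset": [0, 0, 0], "rotation": [0, 0, 0]},
    {"offset": [0, 0, 0], "rotation": [0, 0, 0]},
  ],
  gripper=0,
)

```text
time: 2.45
position: [468.4, 333.9, 56.3]
tool_rot: [0.0, 0.78, 0.625, 0.002]
contact_force: [4.8, -0.1, 0.0]
gripper_width: 6.6
gripper_force: 59.6
```

Gripped: 6.6 mm opening and about 60 N. Now lift, tilt 45° outwards and lower it over the bare bench at about (470,150).

```bash
python3 plan.py 468.4 333.9 130 1.346 0 3 464 148.5 100 1.75 -0.785 9 464 148.5 42 1.75 -0.785 4
```

```text
from 2.45 [468.4 333.9  56.3] yaw [0.218 0.976 0.002] F [ 4.8 -0.1  0. ] 6.6
step 24.6 mm 0.12 deg
[{"offset": [0.0002, 0.0002, -0.0819], "rotation": [0.0003, -0.0002, 0.0005]}, {"offset": [0.0002, 0.0001, -0.0819], "rotation": [0.0003, -0.0002, 0.0005]}, {"offset": [0.0001, 0.0, -0.0819], "rotation": [0.0003, -0.0002, 0.0005]}]
step 20.9 mm 5.59 deg
[{"offset": [-0.0673, 0.0137, 0.0111], "rotation": [-0.0274, 0.0056, -0.0135]}, {"offset": [-0.068, 0.0099, 0.0109], "rotation": [-0.0274, 0.0056, -0.0135]}, {"offset": [-0.0685, 0.0061, 0.0104], "rotation": [-0.0274, 0.0056, -0.0135]}, {"offset": [-0.0689, 0.0023, 0.0096], "rotation": [-0.0274, 0.0056, -0.0135]}, {"offset": [-0.0691, -0.0014, 0.0084], "rotation": [-0.0274, 0.0056, -0.0135]}, {"offset": [-0.0691, -0.005, 0.0069], "rotation": [-0.0274, 0.0056, -0.0135]}, {"offset": [-0.0689, -0.0085, 0.0051], "rotation": [-0.0274, 0.0056, -0.0135]}, {"offset": [-0.0685, -0.0118, 0.003], "rotation": [-0.0274, 0.0056, -0.0135]}]
[{"offset": [-0.068, -0.0148, 0.0007], "rotation": [-0.0274, 0.0056, -0.0135]}]
step 14.5 mm 0.0 deg
[{"offset": [-0.0, -0.0342, 0.0342], "rotation": [0.0, 0.0, 0.0]}, {"offset": [-0.0, -0.0342, 0.0342], "rotation": [0.0, 0.0, 0.0]}, {"offset": [-0.0, -0.0342, 0.0342], "rotation": [0.0, 0.0, 0.0]}, {"offset": [-0.0, -0.0342, 0.0342], "rotation": [0.0, 0.0, 0.0]}]
```

Request:
jog_arm(
  increments=[
    {"offset": [0, 0, -0.05], "rotation": [0, 0, 0]},
    {"offset": [0, 0, -0.08], "rotation": [0, 0, 0]},
    {"offset": [0, 0, -0.08], "rotation": [0, 0, 0]},
    {"offset": [0, 0, -0.045], "rotation": [0, 0, 0]},
    {"offset": [0, 0, 0], "rotation": [0, 0, 0]},
  ],
)

```text
time: 2.87
position: [468.4, 334.4, 135.5]
tool_rot: [0.0, 0.78, 0.625, 0.003]
contact_force: [-0.1, -0.1, -0.9]
gripper_width: 6.7
gripper_force: 59.4
```

Request:
jog_arm(
  increments=[
    {"offset": [-0.067, 0.014, 0.011], "rotation": [-0.027, 0.006, -0.0135]},
    {"offset": [-0.068, 0.01, 0.011], "rotation": [-0.027, 0.006, -0.0135]},
    {"offset": [-0.069, 0.006, 0.01], "rotation": [-0.027, 0.006, -0.0135]},
    {"offset": [-0.069, 0.002, 0.01], "rotation": [-0.027, 0.006, -0.0135]},
    {"offset": [-0.069, -0.001, 0.008], "rotation": [-0.027, 0.006, -0.0135]},
    {"offset": [-0.069, -0.005, 0.007], "rotation": [-0.027, 0.006, -0.0135]},
    {"offset": [-0.069, -0.009, 0.005], "rotation": [-0.027, 0.006, -0.0135]},
    {"offset": [-0.069, -0.012, 0.003], "rotation": [-0.027, 0.006, -0.0135]},
  ],
)

```text
time: 3.53
position: [464.3, 177.1, 105.4]
tool_rot: [0.203, 0.634, 0.704, 0.246]
contact_force: [0.6, -0.5, -0.6]
gripper_width: 6.6
gripper_force: 59.4
```

Request:
jog_arm(
  increments=[
    {"offset": [-0.068, -0.015, 0.001], "rotation": [-0.027, 0.006, -0.0135]},
    {"offset": [0, 0, 0], "rotation": [0, 0, 0]},
    {"offset": [0, 0, 0], "rotation": [0, 0, 0]},
  ],
)

```text
time: 3.78
position: [468.7, 163.3, 111.2]
tool_rot: [0.217, 0.622, 0.705, 0.262]
contact_force: [-0.9, -0.2, -0.3]
gripper_width: 7.0
gripper_force: 59.4
```

```bash
python3 plan.py 464 148.5 42 1.75 -0.785 4
python3 - <<'E'
from h import *
f=manip.grab_frame("side"); cv2.imwrite("pics/s3.png",crop(f,180,140,200,150,4))
E
```

```text
from 3.7833 [468.7 163.3 111.2] yaw [-0.132  0.991  0.019] F [-0.9 -0.2 -0.3] 7.0
step 17.7 mm 1.48 deg
[{"offset": [-0.0128, -0.041, 0.0406], "rotation": [-0.0072, 0.0014, -0.0038]}, {"offset": [-0.0125, -0.0421, 0.0396], "rotation": [-0.0072, 0.0014, -0.0038]}, {"offset": [-0.0121, -0.0431, 0.0386], "rotation": [-0.0072, 0.0014, -0.0038]}, {"offset": [-0.0118, -0.0441, 0.0375], "rotation": [-0.0072, 0.0014, -0.0038]}]
```

View pics/s3.png

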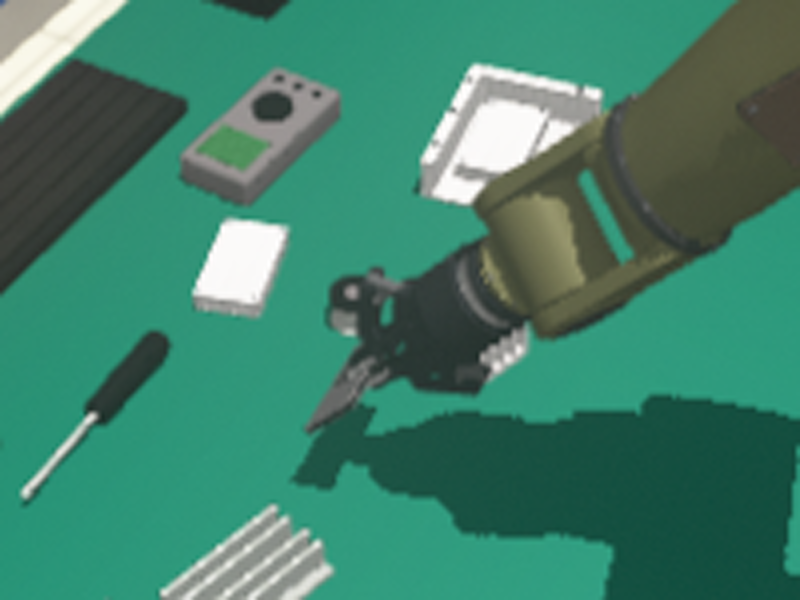

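The sheet is held and tilted about 45°, dark edge at (320,425), with its shadow below over bare bench. Lowering it.

Request:
jog_arm(
  increments=[
    {"offset": [-0.013, -0.041, 0.041], "rotation": [-0.007, 0.0014, -0.004]},
    {"offset": [-0.0125, -0.042, 0.04], "rotation": [-0.007, 0.0014, -0.004]},
    {"offset": [-0.012, -0.043, 0.039], "rotation": [-0.007, 0.0014, -0.004]},
    {"offset": [-0.012, -0.044, 0.038], "rotation": [-0.007, 0.0014, -0.004]},
    {"offset": [0, 0, 0], "rotation": [0, 0, 0]},
    {"offset": [0, 0, 0], "rotation": [0, 0, 0]},
  ],
)

```text
time: 4.33
position: [475.5, 142.1, 94.9]
tool_rot: [0.214, 0.597, 0.724, 0.272]
contact_force: [-0.7, 0.7, -0.7]
gripper_width: 6.9
gripper_force: 59.4
```

```bash
python3 plan.py 464 148.5 37 1.75 -0.785 1
```

```text
from 4.3333 [475.5 142.1  94.9] yaw [-0.195  0.981  0.015] F [-0.7  0.7 -0.7] 6.9
step 59.4 mm 4.66 deg
[{"offset": [0.0257, -0.1512, 0.1254], "rotation": [-0.0248, -0.0073, 0.0008]}]
```

```bash
python3 -c "
from h import *
s=manip.sense();print(s['joint_positions'].round(3),s['position'])"
```

```text
[ 2.170e-01  2.010e-01  2.232e+00 -1.038e+00  2.000e-03  1.064e+00] [475.51171926 142.057382    94.94468114]
```

Tilting outwards runs into the lower limit of joint 5 (0), so I'll go back upright and tilt towards the base instead.

```bash
python3 plan.py 490 150 140 1.7 0 9
```

```text
from 4.3333 [475.5 142.1  94.9] yaw [-0.195  0.981  0.015] F [-0.7  0.7 -0.7] 6.9
step 5.3 mm 4.52 deg
[{"offset": [0.0021, 0.0153, -0.0089], "rotation": [0.025, -0.0014, 0.0021]}, {"offset": [0.0021, 0.0145, -0.01], "rotation": [0.025, -0.0014, 0.0021]}, {"offset": [0.0022, 0.0137, -0.0112], "rotation": [0.025, -0.0014, 0.0021]}, {"offset": [0.0022, 0.0127, -0.0122], "rotation": [0.025, -0.0014, 0.0021]}, {"offset": [0.0023, 0.0117, -0.0132], "rotation": [0.025, -0.0014, 0.0021]}, {"offset": [0.0023, 0.0106, -0.0141], "rotation": [0.025, -0.0014, 0.0021]}, {"offset": [0.0023, 0.0095, -0.0149], "rotation": [0.025, -0.0014, 0.0021]}, {"offset": [0.0023, 0.0083, -0.0156], "rotation": [0.025, -0.0014, 0.0021]}]
[{"offset": [0.0023, 0.007, -0.0162], "rotation": [0.025, -0.0014, 0.0021]}]
```

Request:
jog_arm(
  increments=[
    {"offset": [0.002, 0.015, -0.009], "rotation": [0.025, -0.0014, 0.002]},
    {"offset": [0.002, 0.0145, -0.01], "rotation": [0.025, -0.0014, 0.002]},
    {"offset": [0.002, 0.0135, -0.011], "rotation": [0.025, -0.0014, 0.002]},
    {"offset": [0.002, 0.0125, -0.012], "rotation": [0.025, -0.0014, 0.002]},
    {"offset": [0.002, 0.0115, -0.013], "rotation": [0.025, -0.0014, 0.002]},
    {"offset": [0.002, 0.0105, -0.014], "rotation": [0.025, -0.0014, 0.002]},
    {"offset": [0.002, 0.0095, -0.015], "rotation": [0.025, -0.0014, 0.002]},
    {"offset": [0.002, 0.008, -0.016], "rotation": [0.025, -0.0014, 0.002]},
  ],
)

```text
time: 5.0
position: [484.8, 136.1, 127.0]
tool_rot: [0.105, 0.654, 0.742, 0.098]
contact_force: [0.2, 0.1, 0.1]
gripper_width: 6.9
gripper_force: 59.3
```

```bash
python3 plan.py 480 150 130 1.7 0 2 480 150 100 1.75 0.785 8;python3 -c "
from h import *
s=manip.sense();print(s['joint_positions'].round(3),s['position'])"
```

```text
from 5.0 [484.8 136.1 127. ] yaw [-0.121  0.992 -0.028] F [0.2 0.1 0.1] 6.9
step 7.5 mm 8.28 deg
[{"offset": [0.0238, -0.0033, -0.0069], "rotation": [0.0458, 0.0046, -0.0006]}, {"offset": [0.0239, -0.0042, -0.0061], "rotation": [0.0458, 0.0046, -0.0006]}]
step 3.8 mm 5.63 deg
[{"offset": [0.0, -0.0, 0.0125], "rotation": [0.0312, -0.0008, -0.0019]}, {"offset": [0.0, 0.0012, 0.0124], "rotation": [0.0312, -0.0008, -0.0019]}, {"offset": [0.0, 0.0024, 0.0123], "rotation": [0.0312, -0.0008, -0.0019]}, {"offset": [0.0001, 0.0036, 0.012], "rotation": [0.0312, -0.0008, -0.0019]}, {"offset": [0.0001, 0.0048, 0.0115], "rotation": [0.0312, -0.0008, -0.0019]}, {"offset": [0.0001, 0.0059, 0.011], "rotation": [0.0312, -0.0008, -0.0019]}, {"offset": [0.0, 0.0069, 0.0104], "rotation": [0.0312, -0.0008, -0.0019]}, {"offset": [0.0, 0.0079, 0.0097], "rotation": [0.0312, -0.0008, -0.0019]}]
[ 0.227  0.22   1.952 -0.09   0.688  0.163] [484.77565056 136.12933591 126.970249  ]
```

Recovered. Going on to +45°.

Request:
jog_arm(
  increments=[
    {"offset": [0.016, -0.003, -0.005], "rotation": [0.03, 0.003, 0]},
    {"offset": [0.016, -0.003, -0.005], "rotation": [0.03, 0.003, 0]},
    {"offset": [0.016, -0.003, -0.005], "rotation": [0.031, 0.003, 0]},
    {"offset": [0, 0, 0.012], "rotation": [0.031, -0.001, -0.002]},
    {"offset": [0, 0.001, 0.012], "rotation": [0.031, -0.001, -0.002]},
    {"offset": [0, 0.002, 0.012], "rotation": [0.031, -0.001, -0.002]},
    {"offset": [0, 0.0035, 0.012], "rotation": [0.031, -0.001, -0.002]},
    {"offset": [0, 0.005, 0.012], "rotation": [0.031, -0.001, -0.002]},
  ],
)

```text
time: 5.67
position: [479.7, 149.9, 111.6]
tool_rot: [-0.153, 0.63, 0.738, -0.186]
contact_force: [-0.5, -0.4, 0.9]
gripper_width: 6.6
gripper_force: 59.3
```

Request:
jog_arm(
  increments=[
    {"offset": [0, 0.006, 0.011], "rotation": [0.031, -0.001, -0.002]},
    {"offset": [0, 0.007, 0.01], "rotation": [0.031, -0.001, -0.002]},
    {"offset": [0, 0.008, 0.01], "rotation": [0.031, -0.001, -0.002]},
    {"offset": [0, 0, 0], "rotation": [0, 0, 0]},
  ],
)

```text
time: 6.0
position: [479.3, 149.5, 97.4]
tool_rot: [-0.243, 0.593, 0.709, -0.295]
contact_force: [-0.8, -0.1, -0.9]
gripper_width: 6.6
gripper_force: 59.4
```

```bash
python3 plan.py 480 150 42 1.75 0.785 4;python3 -c "
from h import *
s=manip.sense();print(s['joint_positions'].round(3),s['position'])"
```

```text
from 6.0 [479.3 149.5  97.4] yaw [-0.18   0.984 -0.005] F [-0.8 -0.1 -0.9] 6.6
step 13.9 mm 0.08 deg
[{"offset": [0.0006, 0.033, 0.0323], "rotation": [0.0001, 0.0004, -0.0002]}, {"offset": [0.0005, 0.0331, 0.0323], "rotation": [0.0001, 0.0004, -0.0002]}, {"offset": [0.0005, 0.0331, 0.0323], "rotation": [0.0001, 0.0004, -0.0002]}, {"offset": [0.0004, 0.0331, 0.0322], "rotation": [0.0001, 0.0004, -0.0002]}]
[0.219 0.779 1.323 0.024 1.822 0.037] [479.32347846 149.46155686  97.43515484]
```

Request:
jog_arm(
  increments=[
    {"offset": [0, 0.033, 0.032], "rotation": [0, 0, 0]},
    {"offset": [0, 0.033, 0.032], "rotation": [0, 0, 0]},
    {"offset": [0, 0.033, 0.032], "rotation": [0, 0, 0]},
    {"offset": [0, 0.033, 0.032], "rotation": [0, 0, 0]},
    {"offset": [0, 0.002, 0.002], "rotation": [0, 0, 0]},
    {"offset": [0, 0, 0], "rotation": [0, 0, 0]},
  ],
)

```text
time: 6.5
position: [481.1, 148.4, 43.0]
tool_rot: [-0.24, 0.594, 0.71, -0.292]
contact_force: [0.5, -0.2, -1.0]
gripper_width: 6.5
gripper_force: 59.4
```

Request:
jog_arm(
  increments=[
    {"offset": [0, 0.002, 0.002], "rotation": [0, 0, 0]},
    {"offset": [0, 0.002, 0.002], "rotation": [0, 0, 0]},
    {"offset": [0, 0, 0], "rotation": [0, 0, 0]},
  ],
)

```text
time: 6.75
position: [481.7, 148.5, 42.5]
tool_rot: [-0.239, 0.595, 0.71, -0.291]
contact_force: [-0.2, -0.3, -0.7]
gripper_width: 6.9
gripper_force: 59.4
```

Request:
jog_arm(
  increments=[
    {"offset": [0, 0, 0], "rotation": [0, 0, 0]},
    {"offset": [0, 0, 0], "rotation": [0, 0, 0]},
    {"offset": [0, 0, -0.02], "rotation": [0, 0, 0]},
    {"offset": [0, 0, -0.05], "rotation": [0, 0, 0]},
    {"offset": [0, 0, -0.1], "rotation": [0, 0, 0]},
    {"offset": [0, 0, -0.13], "rotation": [0, 0, 0]},
    {"offset": [0, 0, -0.13], "rotation": [0, 0, 0]},
    {"offset": [0, 0, 0], "rotation": [0, 0, 0]},
  ],
  gripper=0.22,
)

```text
time: 7.42
position: [574.8, 165.9, 140.6]
tool_rot: [-0.236, 0.596, 0.712, -0.287]
contact_force: [-0.5, -0.3, 0.4]
gripper_width: 18.6
gripper_force: 0.0
```

Run:
```python
from h import *
f=manip.grab_frame("top");g=manip.grab_frame("side")
import pickle; pickle.dump((f,g),open("f1.pkl","wb"))
cv2.imwrite("pics/t4.png",np.hstack([crop(f,180,160,100,150,4),crop(g,210,170,100,150,4)]))
```

```text
(no output)
```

View pics/t4.png

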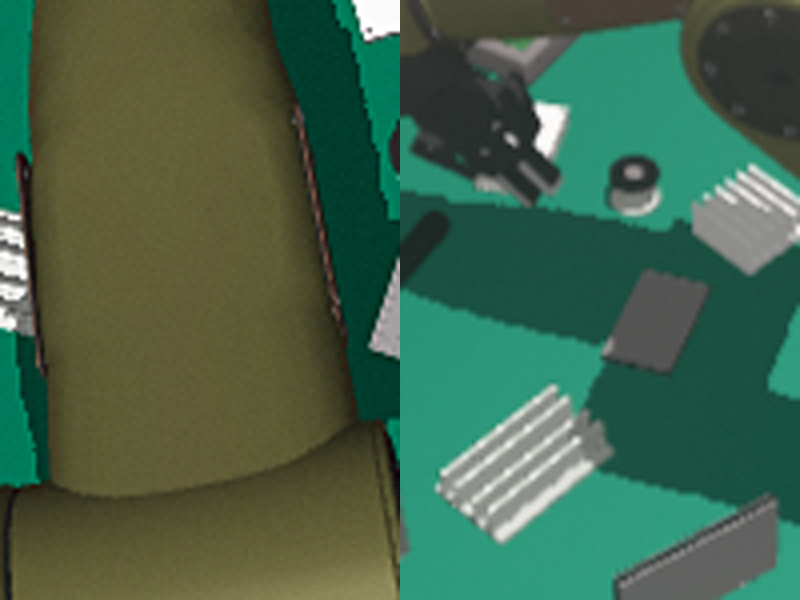

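The sheet lies flat on the bare bench in the side view, with corners at crop (650,268), (708,288), (672,372) and (603,355). The arm blocks the top view. Next I work out its pose.

```bash
python3 - <<'E'
from fit import *
f,g=pickle.load(open("f1.pkl","rb"))
P=[(650,268),(708,288),(672,372),(603,355)]
q=np.array([ray(g,(x-400+.5)/4-.5+210,(y+.5)/4-.5+170,8) for x,y in P])
print(q.round(1),q.mean(0),[np.linalg.norm(q[i]-q[i-1]).round(1) for i in range(4)])
uv=[((x-400+.5)/4-.5+210,(y+.5)/4-.5+170) for x,y in P]
best=None
print(fit([q.mean(0)[0],q.mean(0)[1],.18],[(g,l,u) for l,u in zip([(30,-50,8),(-30,-50,8),(-30,50,8),(30,50,8)],uv)]))
E
python3 plan.py 480 150 140 1.75 0 8
```

```text
[[513.   96.7   8. ]
 [458.4  92.8   8. ]
 [438.  187.2   8. ]
 [496.4 199.    8. ]] [476.43059913 143.92462171   8.        ] [np.float64(103.6), np.float64(54.7), np.float64(96.6), np.float64(59.6)]
(array([4.76152818e+02, 1.43786264e+02, 1.72327903e-01]), array([[-0.8,  0.4],
       [ 1.3, -0.3],
       [-0.1,  0.1],
       [-0.1, -0.2]]))
from 7.5167 [570.9 165.3 135.1] yaw [-0.178  0.984 -0.006] F [ 0.2  0.2 -0.1] 18.7
step 11.5 mm 5.53 deg
[{"offset": [0.0005, -0.029, 0.0253], "rotation": [-0.0307, 0.0002, -0.0001]}, {"offset": [0.0005, -0.0313, 0.0224], "rotation": [-0.0307, 0.0002, -0.0001]}, {"offset": [0.0005, -0.0333, 0.0193], "rotation": [-0.0307, 0.0002, -0.0001]}, {"offset": [0.0005, -0.035, 0.016], "rotation": [-0.0307, 0.0002, -0.0001]}, {"offset": [0.0005, -0.0363, 0.0125], "rotation": [-0.0307, 0.0002, -0.0001]}, {"offset": [0.0005, -0.0374, 0.009], "rotation": [-0.0307, 0.0002, -0.0001]}, {"offset": [0.0005, -0.0381, 0.0053], "rotation": [-0.0307, 0.0002, -0.0001]}, {"offset": [0.0005, -0.0384, 0.0016], "rotation": [-0.0307, 0.0002, -0.0001]}]
```

Request:
jog_arm(
  increments=[
    {"offset": [0, -0.029, 0.025], "rotation": [-0.031, 0, 0]},
    {"offset": [0, -0.031, 0.022], "rotation": [-0.031, 0, 0]},
    {"offset": [0, -0.033, 0.019], "rotation": [-0.031, 0, 0]},
    {"offset": [0, -0.035, 0.016], "rotation": [-0.031, 0, 0]},
    {"offset": [0, -0.036, 0.0125], "rotation": [-0.031, 0, 0]},
    {"offset": [0, -0.037, 0.009], "rotation": [-0.031, 0, 0]},
    {"offset": [0, -0.038, 0.005], "rotation": [-0.031, 0, 0]},
    {"offset": [0, -0.038, 0.002], "rotation": [-0.03, 0, 0]},
  ],
  gripper=0.85,
)

```text
time: 8.18
position: [478.3, 148.5, 138.6]
tool_rot: [0.004, 0.641, 0.768, 0.0]
contact_force: [0.8, -0.5, -0.4]
gripper_width: 72.3
gripper_force: 0.0
```

Request:
jog_arm(
  increments=[
    {"offset": [0, 0, 0], "rotation": [0, 0, 0]},
  ],
)

```text
time: 8.27
position: [475.7, 148.2, 138.0]
tool_rot: [0.004, 0.641, 0.768, -0.001]
contact_force: [-1.8, -0.1, 0.3]
gripper_width: 72.4
gripper_force: 0.0
```

```bash
python3 plan.py 476 145 60 1.746 0 4 476 145 11 1.746 0 4
```

```text
from 8.2667 [475.7 148.2 138. ] yaw [-0.179  0.984 -0.006] F [-1.8 -0.1  0.3] 72.4
step 19.5 mm 0.13 deg
[{"offset": [-0.0022, -0.0005, 0.065], "rotation": [0.0003, 0.0005, 0.0004]}, {"offset": [-0.0023, -0.0004, 0.065], "rotation": [0.0003, 0.0005, 0.0004]}, {"offset": [-0.0024, -0.0004, 0.065], "rotation": [0.0003, 0.0005, 0.0004]}, {"offset": [-0.0025, -0.0003, 0.065], "rotation": [0.0003, 0.0005, 0.0004]}]
step 12.2 mm 0.0 deg
[{"offset": [0.0, -0.0, 0.0408], "rotation": [0.0, 0.0, 0.0]}, {"offset": [0.0, -0.0, 0.0408], "rotation": [0.0, 0.0, 0.0]}, {"offset": [0.0, -0.0, 0.0408], "rotation": [0.0, 0.0, 0.0]}, {"offset": [0.0, -0.0, 0.0408], "rotation": [0.0, 0.0, 0.0]}]
```

Request:
jog_arm(
  increments=[
    {"offset": [-0.0025, 0, 0.08], "rotation": [0, 0, 0]},
    {"offset": [-0.0025, 0, 0.08], "rotation": [0, 0, 0]},
    {"offset": [-0.0025, 0, 0.08], "rotation": [0, 0, 0]},
    {"offset": [-0.0025, 0, 0.08], "rotation": [0, 0, 0]},
    {"offset": [0, 0, 0.05], "rotation": [0, 0, 0]},
    {"offset": [0, 0, 0.035], "rotation": [0, 0, 0]},
    {"offset": [0, 0, 0.018], "rotation": [0, 0, 0]},
    {"offset": [0, 0, 0], "rotation": [0, 0, 0]},
  ],
)

```text
time: 8.93
position: [480.3, 145.0, 11.3]
tool_rot: [0.002, 0.641, 0.768, -0.002]
contact_force: [0.3, -0.2, -0.1]
gripper_width: 72.8
gripper_force: 0.0
```

Request:
jog_arm(
  increments=[
    {"offset": [0, 0, 0], "rotation": [0, 0, 0]},
    {"offset": [0, 0, 0], "rotation": [0, 0, 0]},
    {"offset": [0, 0, 0], "rotation": [0, 0, 0]},
    {"offset": [0, 0, 0], "rotation": [0, 0, 0]},
    {"offset": [0, 0, 0], "rotation": [0, 0, 0]},
  ],
  gripper=0.6,
)

```text
time: 9.35
position: [481.5, 145.3, 13.5]
tool_rot: [0.004, 0.641, 0.768, -0.001]
contact_force: [-0.9, -0.1, 7.8]
gripper_width: 57.2
gripper_force: 64.0
```

Gripped at 57 mm and 64 N. Now lift and carry it to the corner. I set it down 26 mm clear of the long wall, which leaves room for the finger.

```bash
python3 plan.py 481.5 145.3 100 1.75 0 4 544 -229.5 100 1.75 0 12 544 -229.5 55 1.75 0 3
```

```text
from 9.35 [481.5 145.3  13.5] yaw [-0.179  0.984 -0.006] F [-0.9 -0.1  7.8] 57.2
step 21.6 mm 0.1 deg
[{"offset": [-0.0005, 0.0003, -0.0721], "rotation": [0.0003, 0.0005, 0.0]}, {"offset": [-0.0003, 0.0002, -0.0721], "rotation": [0.0003, 0.0005, 0.0]}, {"offset": [-0.0002, 0.0001, -0.0721], "rotation": [0.0003, 0.0005, 0.0]}, {"offset": [-0.0001, 0.0001, -0.0721], "rotation": [0.0003, 0.0005, 0.0]}]
step 31.7 mm 0.0 deg
[{"offset": [-0.1055, -0.0015, -0.0], "rotation": [0.0, 0.0, 0.0]}, {"offset": [-0.1055, -0.0015, -0.0], "rotation": [0.0, 0.0, 0.0]}, {"offset": [-0.1055, -0.0015, -0.0], "rotation": [0.0, 0.0, 0.0]}, {"offset": [-0.1055, -0.0015, -0.0], "rotation": [0.0, 0.0, 0.0]}, {"offset": [-0.1055, -0.0015, -0.0], "rotation": [0.0, 0.0, 0.0]}, {"offset": [-0.1055, -0.0015, -0.0], "rotation": [0.0, 0.0, 0.0]}, {"offset": [-0.1055, -0.0015, -0.0], "rotation": [0.0, 0.0, 0.0]}, {"offset": [-0.1055, -0.0015, -0.0], "rotation": [0.0, 0.0, 0.0]}]
[{"offset": [-0.1055, -0.0015, -0.0], "rotation": [0.0, 0.0, 0.0]}, {"offset": [-0.1055, -0.0015, -0.0], "rotation": [0.0, 0.0, 0.0]}, {"offset": [-0.1055, -0.0015, -0.0], "rotation": [0.0, 0.0, 0.0]}, {"offset": [-0.1055, -0.0015, -0.0], "rotation": [0.0, 0.0, 0.0]}]
step 15.0 mm 0.0 deg
[{"offset": [0.0, -0.0, 0.05], "rotation": [0.0, 0.0, 0.0]}, {"offset": [0.0, -0.0, 0.05], "rotation": [0.0, 0.0, 0.0]}, {"offset": [0.0, -0.0, 0.05], "rotation": [0.0, 0.0, 0.0]}]
```

Request:
jog_arm(
  increments=[
    {"offset": [0, 0, -0.04], "rotation": [0, 0, 0]},
    {"offset": [0, 0, -0.08], "rotation": [0, 0, 0]},
    {"offset": [0, 0, -0.08], "rotation": [0, 0, 0]},
    {"offset": [0, 0, -0.08], "rotation": [0, 0, 0]},
    {"offset": [-0.06, -0.002, -0.01], "rotation": [0, 0, 0]},
    {"offset": [-0.105, -0.0015, 0], "rotation": [0, 0, 0]},
    {"offset": [-0.105, -0.0015, 0], "rotation": [0, 0, 0]},
    {"offset": [-0.105, -0.0015, 0], "rotation": [0, 0, 0]},
  ],
)

```text
time: 10.02
position: [499.1, 33.5, 101.5]
tool_rot: [0.004, 0.641, 0.768, -0.001]
contact_force: [-0.4, -0.0, 0.7]
gripper_width: 57.3
gripper_force: 64.1
```

Request:
jog_arm(
  increments=[
    {"offset": [-0.105, -0.0015, 0], "rotation": [0, 0, 0]},
    {"offset": [-0.105, -0.0015, 0], "rotation": [0, 0, 0]},
    {"offset": [-0.105, -0.0015, 0], "rotation": [0, 0, 0]},
    {"offset": [-0.105, -0.0015, 0], "rotation": [0, 0, 0]},
    {"offset": [-0.105, -0.0015, 0], "rotation": [0, 0, 0]},
    {"offset": [-0.105, -0.0015, 0], "rotation": [0, 0, 0]},
    {"offset": [-0.105, -0.0015, 0], "rotation": [0, 0, 0]},
    {"offset": [-0.105, -0.0015, 0], "rotation": [0, 0, 0]},
  ],
)

```text
time: 10.68
position: [540.4, -215.6, 103.0]
tool_rot: [0.004, 0.641, 0.768, -0.001]
contact_force: [0.8, 0.4, -0.1]
gripper_width: 57.5
gripper_force: 64.1
```

Request:
jog_arm(
  increments=[
    {"offset": [-0.04, 0, 0], "rotation": [0, 0, 0]},
    {"offset": [0, 0, 0], "rotation": [0, 0, 0]},
    {"offset": [0, 0, 0], "rotation": [0, 0, 0]},
  ],
)

```text
time: 10.93
position: [542.3, -225.7, 102.2]
tool_rot: [0.003, 0.641, 0.767, -0.001]
contact_force: [0.4, 0.9, -0.5]
gripper_width: 57.2
gripper_force: 64.1
```

```bash
python3 plan.py 544 -229.5 100 1.75 0 1 544 -229.5 42 1.75 0 4
python3 - <<'E'
from h import *
f=manip.grab_frame("top");g=manip.grab_frame("side")
import pickle; pickle.dump((f,g),open("f2.pkl","wb"))
cv2.imwrite("pics/t5.png",np.hstack([crop(f,330,160,100,150,4),crop(g,260,130,100,150,4)]))
E
```

```text
from 10.9333 [ 542.3 -225.7  102.2] yaw [-0.178  0.984 -0.006] F [ 0.4  0.9 -0.5] 57.2
step 4.7 mm 0.38 deg
[{"offset": [-0.0136, 0.0034, 0.0073], "rotation": [0.0007, 0.002, -0.0002]}]
step 14.5 mm 0.0 deg
[{"offset": [0.0, -0.0, 0.0483], "rotation": [0.0, 0.0, 0.0]}, {"offset": [0.0, -0.0, 0.0483], "rotation": [0.0, 0.0, 0.0]}, {"offset": [0.0, -0.0, 0.0483], "rotation": [0.0, 0.0, 0.0]}, {"offset": [0.0, -0.0, 0.0483], "rotation": [0.0, 0.0, 0.0]}]
```

View pics/t5.png

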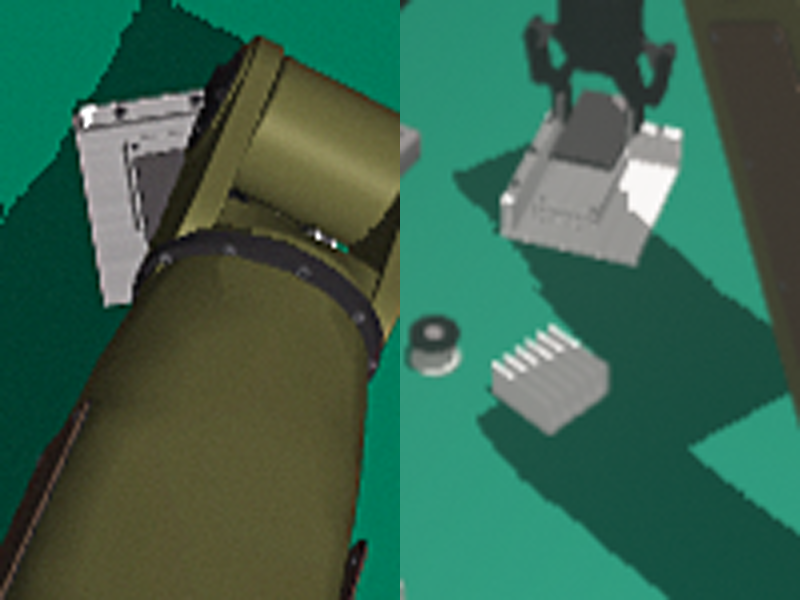

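The sheet hangs level above the lower case: front edge (552,160)–(618,168) in the side crop, fingers on both long sides, bystanders untouched. Now to check its offset along the length, and lower it.

Run:
```python
from fit import *
f,g=pickle.load(open("f2.pkl","rb"))
e=ray(g,(585-400+.5)/4-.5+260,(163.5)/4-.5+130,93); d=e-[542.3,-225.7,93]; y=np.array([-.178,.984,0]); x=np.array([.984,.178,0])
print(e,"along",d@y,"across",d@x)
```

```text
[ 531.57440862 -177.89749922   93.        ] along 48.94681603509023 across -2.0451367774864426
```

Request:
jog_arm(
  increments=[
    {"offset": [-0.014, 0.003, 0.04], "rotation": [0, 0.002, 0]},
    {"offset": [0, 0, 0.06], "rotation": [0, 0, 0]},
    {"offset": [0, 0, 0.05], "rotation": [0, 0, 0]},
    {"offset": [0, 0, 0.03], "rotation": [0, 0, 0]},
    {"offset": [0, 0, 0.012], "rotation": [0, 0, 0]},
    {"offset": [0, 0, 0], "rotation": [0, 0, 0]},
    {"offset": [0, 0, 0], "rotation": [0, 0, 0]},
  ],
)

```text
time: 11.62
position: [544.5, -229.7, 44.5]
tool_rot: [0.001, 0.641, 0.768, 0.001]
contact_force: [0.1, -0.4, -0.0]
gripper_width: 57.2
gripper_force: 64.1
```

Sheet is centred on the tool. Lowering in small steps until contact.

Request:
jog_arm(
  increments=[
    {"offset": [0, 0, 0.005], "rotation": [0, 0, 0]},
    {"offset": [0, 0, 0.005], "rotation": [0, 0, 0]},
    {"offset": [0, 0, 0], "rotation": [0, 0, 0]},
  ],
)

```text
time: 11.87
position: [544.3, -229.8, 41.3]
tool_rot: [0.001, 0.641, 0.768, 0.001]
contact_force: [0.6, -1.1, -0.4]
gripper_width: 57.0
gripper_force: 64.1
```

Request:
jog_arm(
  increments=[
    {"offset": [0, 0, 0.003], "rotation": [0, 0, 0]},
    {"offset": [0, 0, 0], "rotation": [0, 0, 0]},
    {"offset": [0, 0, 0], "rotation": [0, 0, 0]},
  ],
)

```text
time: 12.12
position: [544.2, -229.8, 40.2]
tool_rot: [0.001, 0.641, 0.768, 0.001]
contact_force: [0.1, -0.6, -0.1]
gripper_width: 57.4
gripper_force: 64.1
```

Request:
jog_arm(
  increments=[
    {"offset": [0, 0, 0.002], "rotation": [0, 0, 0]},
    {"offset": [0, 0, 0], "rotation": [0, 0, 0]},
    {"offset": [0, 0, 0], "rotation": [0, 0, 0]},
    {"offset": [0, 0, 0], "rotation": [0, 0, 0]},
    {"offset": [0, 0, -0.05], "rotation": [0, 0, 0]},
    {"offset": [0, 0, -0.1], "rotation": [0, 0, 0]},
    {"offset": [0, 0, -0.1], "rotation": [0, 0, 0]},
    {"offset": [0, 0, -0.02], "rotation": [0, 0, 0]},
  ],
  gripper=0.79,
)

```text
time: 12.78
position: [545.6, -230.6, 125.5]
tool_rot: [0.004, 0.641, 0.768, 0.001]
contact_force: [0.3, -1.0, -0.1]
gripper_width: 67.6
gripper_force: 0.0
```

Request:
jog_arm(
  increments=[
    {"offset": [0, 0, 0], "rotation": [0, 0, 0]},
    {"offset": [0, 0, 0], "rotation": [0, 0, 0]},
  ],
  gripper=0,
)

```text
time: 12.95
position: [543.9, -229.8, 120.2]
tool_rot: [0.001, 0.641, 0.768, 0.001]
contact_force: [-0.6, -0.5, -1.0]
gripper_width: 44.4
gripper_force: 0.0
```

Run:
```python
from h import *
g=manip.grab_frame("side")
import pickle; pickle.dump(g,open("f3.pkl","wb"))
cv2.imwrite("pics/t6.png",crop(g,270,130,90,75,8))
```

```text
(no output)
```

View pics/t6.png

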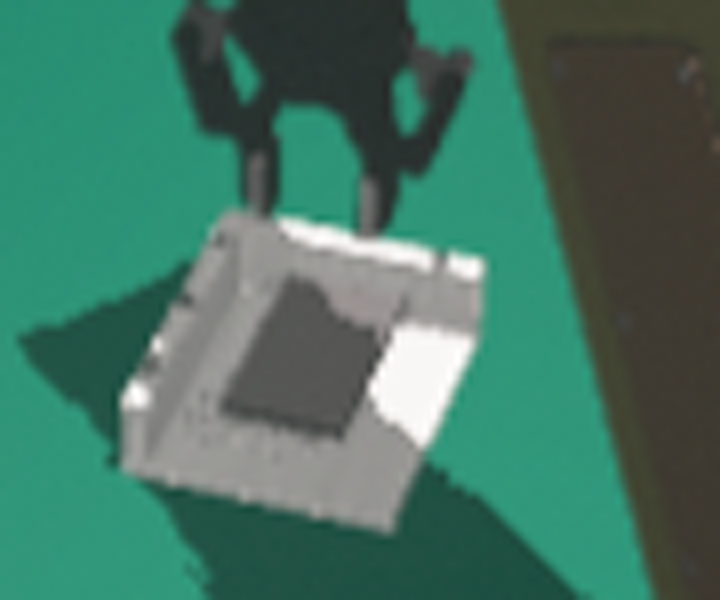

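The sheet lies on the lower case (centre about (310,360) in the crop), clear of both walls. Next I close the fingers, turn 90° and push both layers gently to the long wall.

```bash
python3 plan.py 493 -240.7 110 0.179 0 14
```

```text
from 13.0 [ 543.6 -229.6  119.4] yaw [-0.179  0.984  0.001] F [-0.6 -0.2  0. ] 36.9
step 3.8 mm 6.43 deg
[{"offset": [-0.0004, -0.0123, 0.0022], "rotation": [-0.0, -0.0, 0.0357]}, {"offset": [-0.0018, -0.0122, 0.0022], "rotation": [-0.0, -0.0, 0.0357]}, {"offset": [-0.0032, -0.0119, 0.0022], "rotation": [-0.0, -0.0, 0.0357]}, {"offset": [-0.0045, -0.0115, 0.0022], "rotation": [-0.0, -0.0, 0.0357]}, {"offset": [-0.0058, -0.0109, 0.0022], "rotation": [-0.0, -0.0, 0.0357]}, {"offset": [-0.0069, -0.0102, 0.0022], "rotation": [-0.0, -0.0, 0.0357]}, {"offset": [-0.008, -0.0094, 0.0022], "rotation": [-0.0, -0.0, 0.0357]}, {"offset": [-0.009, -0.0084, 0.0022], "rotation": [-0.0, -0.0, 0.0357]}]
[{"offset": [-0.0099, -0.0073, 0.0022], "rotation": [-0.0, -0.0, 0.0357]}, {"offset": [-0.0107, -0.0062, 0.0022], "rotation": [-0.0, -0.0, 0.0357]}, {"offset": [-0.0113, -0.0049, 0.0022], "rotation": [-0.0, -0.0, 0.0357]}, {"offset": [-0.0118, -0.0036, 0.0022], "rotation": [-0.0, -0.0, 0.0357]}, {"offset": [-0.0121, -0.0023, 0.0022], "rotation": [-0.0, -0.0, 0.0357]}, {"offset": [-0.0123, -0.0009, 0.0022], "rotation": [-0.0, -0.0, 0.0357]}]
```

Request:
jog_arm(
  increments=[
    {"offset": [0, -0.012, 0.002], "rotation": [0, 0, 0.036]},
    {"offset": [-0.002, -0.012, 0.002], "rotation": [0, 0, 0.036]},
    {"offset": [-0.003, -0.012, 0.002], "rotation": [0, 0, 0.036]},
    {"offset": [-0.0045, -0.0115, 0.002], "rotation": [0, 0, 0.036]},
    {"offset": [-0.006, -0.011, 0.002], "rotation": [0, 0, 0.036]},
    {"offset": [-0.007, -0.01, 0.002], "rotation": [0, 0, 0.036]},
    {"offset": [-0.008, -0.0095, 0.002], "rotation": [0, 0, 0.036]},
    {"offset": [-0.009, -0.0085, 0.002], "rotation": [0, 0, 0.036]},
  ],
)

```text
time: 13.67
position: [514.5, -235.7, 114.0]
tool_rot: [-0.001, 0.913, 0.408, 0.0]
contact_force: [0.0, -0.1, -0.5]
gripper_width: -0.1
gripper_force: 0.0
```

Request:
jog_arm(
  increments=[
    {"offset": [-0.01, -0.0075, 0.002], "rotation": [0, 0, 0.036]},
    {"offset": [-0.0105, -0.006, 0.002], "rotation": [0, 0, 0.036]},
    {"offset": [-0.0115, -0.005, 0.002], "rotation": [0, 0, 0.036]},
    {"offset": [-0.012, -0.0035, 0.002], "rotation": [0, 0, 0.036]},
    {"offset": [-0.012, -0.002, 0.002], "rotation": [0, 0, 0.036]},
    {"offset": [-0.012, -0.001, 0.002], "rotation": [0, 0, 0.034]},
    {"offset": [0, 0, 0], "rotation": [0, 0, 0]},
    {"offset": [0, 0, 0], "rotation": [0, 0, 0]},
  ],
)

```text
time: 14.33
position: [493.2, -240.5, 111.0]
tool_rot: [-0.001, 0.996, 0.088, 0.0]
contact_force: [0.4, 0.1, -0.3]
gripper_width: -0.3
gripper_force: 0.0
```

```bash
python3 plan.py 493 -240.7 110 0.179 0 1 493 -240.7 26 0.179 0 4
```

```text
from 14.3333 [ 493.2 -240.5  111. ] yaw [0.984 0.175 0.   ] F [ 0.4  0.1 -0.3] -0.3
step 1.0 mm 0.17 deg
[{"offset": [-0.0006, 0.0007, 0.0032], "rotation": [-0.0004, -0.0002, -0.0008]}]
step 21.0 mm 0.0 deg
[{"offset": [0.0, -0.0, 0.07], "rotation": [0.0, 0.0, 0.0]}, {"offset": [0.0, -0.0, 0.07], "rotation": [0.0, 0.0, 0.0]}, {"offset": [0.0, -0.0, 0.07], "rotation": [0.0, 0.0, 0.0]}, {"offset": [0.0, -0.0, 0.07], "rotation": [0.0, 0.0, 0.0]}]
```

Request:
jog_arm(
  increments=[
    {"offset": [0, 0, 0.09], "rotation": [0, 0, 0]},
    {"offset": [0, 0, 0.09], "rotation": [0, 0, 0]},
    {"offset": [0, 0, 0.06], "rotation": [0, 0, 0]},
    {"offset": [0, 0, 0.03], "rotation": [0, 0, 0]},
    {"offset": [0, 0, 0.012], "rotation": [0, 0, 0]},
    {"offset": [0, 0, 0], "rotation": [0, 0, 0]},
  ],
)

```text
time: 14.83
position: [493.7, -240.5, 27.1]
tool_rot: [-0.0, 0.996, 0.087, 0.001]
contact_force: [0.5, 0.2, 0.7]
gripper_width: -0.0
gripper_force: 0.0
```

Request:
jog_arm(
  increments=[
    {"offset": [0.01, 0, 0], "rotation": [0, 0, 0]},
    {"offset": [0.01, 0, 0], "rotation": [0, 0, 0]},
    {"offset": [0.01, 0, 0], "rotation": [0, 0, 0]},
    {"offset": [0.01, 0, 0], "rotation": [0, 0, 0]},
    {"offset": [0.01, 0, 0], "rotation": [0, 0, 0]},
    {"offset": [0.01, 0, 0], "rotation": [0, 0, 0]},
    {"offset": [0.01, 0, 0], "rotation": [0, 0, 0]},
    {"offset": [0.01, 0, 0], "rotation": [0, 0, 0]},
  ],
)

```text
time: 15.5
position: [517.7, -236.4, 27.5]
tool_rot: [-0.0, 0.996, 0.086, 0.001]
contact_force: [-0.4, 0.4, -0.2]
gripper_width: 0.3
gripper_force: 0.2
```

Request:
jog_arm(
  increments=[
    {"offset": [0.006, 0, 0], "rotation": [0, 0, 0]},
    {"offset": [0.006, 0, 0], "rotation": [0, 0, 0]},
    {"offset": [0.006, 0, 0], "rotation": [0, 0, 0]},
    {"offset": [0.006, 0, 0], "rotation": [0, 0, 0]},
    {"offset": [0.006, 0, 0], "rotation": [0, 0, 0]},
    {"offset": [0, 0, 0], "rotation": [0, 0, 0]},
  ],
)

```text
time: 16.0
position: [526.5, -234.9, 27.5]
tool_rot: [-0.0, 0.996, 0.087, 0.001]
contact_force: [0.7, 0.3, -0.1]
gripper_width: -0.2
gripper_force: 0.0
```

Request:
jog_arm(
  increments=[
    {"offset": [0.006, 0, 0], "rotation": [0, 0, 0]},
    {"offset": [0.006, 0, 0], "rotation": [0, 0, 0]},
    {"offset": [0, 0, 0], "rotation": [0, 0, 0]},
  ],
)

```text
time: 16.25
position: [530.1, -234.3, 27.5]
tool_rot: [-0.0, 0.996, 0.086, 0.001]
contact_force: [-0.3, -0.4, 0.1]
gripper_width: 0.2
gripper_force: 0.0
```

Request:
jog_arm(
  increments=[
    {"offset": [0.006, 0, 0], "rotation": [0, 0, 0]},
    {"offset": [0.004, 0, 0], "rotation": [0, 0, 0]},
    {"offset": [0, 0, 0], "rotation": [0, 0, 0]},
  ],
)

```text
time: 16.5
position: [530.7, -234.1, 27.4]
tool_rot: [-0.001, 0.996, 0.086, -0.002]
contact_force: [-20.9, -2.8, 12.0]
gripper_width: 0.5
gripper_force: 10.4
```

Contact came at TCP x 530.7, close to the predicted 529.6, with 21 N. Both layers are against the long wall, so I back off and do the −y push.

Request:
jog_arm(
  increments=[
    {"offset": [-0.01, 0, 0], "rotation": [0, 0, 0]},
    {"offset": [-0.05, 0, 0], "rotation": [0, 0, 0]},
    {"offset": [0, 0, -0.08], "rotation": [0, 0, 0]},
    {"offset": [0, 0, -0.1], "rotation": [0, 0, 0]},
    {"offset": [0, 0, -0.07], "rotation": [0, 0, 0]},
    {"offset": [0, 0, 0], "rotation": [0, 0, 0]},
  ],
)

```text
time: 17.0
position: [516.7, -237.8, 107.1]
tool_rot: [0.002, 0.996, 0.086, 0.004]
contact_force: [-0.1, -0.1, 0.3]
gripper_width: 0.5
gripper_force: 0.0
```

```bash
python3 plan.py 557.2 -156 100 1.75 0 14
```

```text
from 17.0 [ 516.7 -237.8  107.1] yaw [0.985 0.172 0.008] F [-0.1 -0.1  0.3] 0.5
step 6.5 mm 6.45 deg
[{"offset": [0.0129, -0.0175, 0.0017], "rotation": [0.0002, -0.0001, -0.0359]}, {"offset": [0.0147, -0.016, 0.0017], "rotation": [0.0002, -0.0001, -0.0359]}, {"offset": [0.0164, -0.0142, 0.0017], "rotation": [0.0002, -0.0001, -0.0359]}, {"offset": [0.0179, -0.0123, 0.0017], "rotation": [0.0002, -0.0001, -0.0359]}, {"offset": [0.0192, -0.0102, 0.0017], "rotation": [0.0002, -0.0001, -0.0359]}, {"offset": [0.0202, -0.008, 0.0017], "rotation": [0.0002, -0.0001, -0.0359]}, {"offset": [0.021, -0.0056, 0.0017], "rotation": [0.0002, -0.0001, -0.0359]}, {"offset": [0.0215, -0.0032, 0.0017], "rotation": [0.0002, -0.0001, -0.0359]}]
[{"offset": [0.0217, -0.0008, 0.0017], "rotation": [0.0002, -0.0001, -0.0359]}, {"offset": [0.0217, 0.0017, 0.0017], "rotation": [0.0002, -0.0001, -0.0359]}, {"offset": [0.0213, 0.0041, 0.0017], "rotation": [0.0002, -0.0001, -0.0359]}, {"offset": [0.0208, 0.0065, 0.0017], "rotation": [0.0002, -0.0001, -0.0359]}, {"offset": [0.0199, 0.0087, 0.0017], "rotation": [0.0002, -0.0001, -0.0359]}, {"offset": [0.0188, 0.0109, 0.0017], "rotation": [0.0002, -0.0001, -0.0359]}]
```

Request:
jog_arm(
  increments=[
    {"offset": [0.013, -0.0175, 0.002], "rotation": [0, 0, -0.036]},
    {"offset": [0.015, -0.016, 0.002], "rotation": [0, 0, -0.036]},
    {"offset": [0.0165, -0.014, 0.002], "rotation": [0, 0, -0.036]},
    {"offset": [0.018, -0.0125, 0.002], "rotation": [0, 0, -0.036]},
    {"offset": [0.019, -0.01, 0.002], "rotation": [0, 0, -0.036]},
    {"offset": [0.02, -0.008, 0.002], "rotation": [0, 0, -0.036]},
    {"offset": [0.021, -0.0055, 0.002], "rotation": [0, 0, -0.036]},
    {"offset": [0.0215, -0.003, 0.002], "rotation": [0, 0, -0.036]},
  ],
)

```text
time: 17.67
position: [538.2, -189.8, 97.3]
tool_rot: [0.0, 0.857, 0.516, 0.001]
contact_force: [-0.2, -0.3, 0.3]
gripper_width: -0.2
gripper_force: 0.0
```

Request:
jog_arm(
  increments=[
    {"offset": [0.0215, -0.001, 0.002], "rotation": [0, 0, -0.036]},
    {"offset": [0.0215, 0.0015, 0.002], "rotation": [0, 0, -0.036]},
    {"offset": [0.0215, 0.004, 0.002], "rotation": [0, 0, -0.036]},
    {"offset": [0.021, 0.0065, 0.002], "rotation": [0, 0, -0.036]},
    {"offset": [0.02, 0.0085, 0.002], "rotation": [0, 0, -0.036]},
    {"offset": [0.019, 0.011, 0.002], "rotation": [0, 0, -0.036]},
    {"offset": [0, 0, 0], "rotation": [0, 0, 0]},
    {"offset": [0, 0, 0], "rotation": [0, 0, 0]},
  ],
)

```text
time: 18.33
position: [555.1, -154.8, 93.9]
tool_rot: [0.0, 0.64, 0.769, 0.001]
contact_force: [-0.1, 0.4, 0.5]
gripper_width: 0.0
gripper_force: 0.0
```

```bash
python3 plan.py 557.2 -156 98 1.75 0 1 557.2 -156 26 1.75 0 4
```

```text
from 18.3333 [ 555.1 -154.8   93.9] yaw [-0.182  0.983  0.   ] F [-0.1  0.4  0.5] 0.0
step 4.8 mm 0.23 deg
[{"offset": [-0.0052, 0.0062, -0.0138], "rotation": [0.0006, -0.0001, 0.0011]}]
step 18.0 mm 0.0 deg
[{"offset": [0.0, -0.0, 0.06], "rotation": [0.0, 0.0, 0.0]}, {"offset": [0.0, -0.0, 0.06], "rotation": [0.0, 0.0, 0.0]}, {"offset": [0.0, -0.0, 0.06], "rotation": [0.0, 0.0, 0.0]}, {"offset": [0.0, -0.0, 0.06], "rotation": [0.0, 0.0, 0.0]}]
```

Request:
jog_arm(
  increments=[
    {"offset": [0, 0.006, 0.07], "rotation": [0, 0, 0.001]},
    {"offset": [0, 0, 0.08], "rotation": [0, 0, 0]},
    {"offset": [0, 0, 0.05], "rotation": [0, 0, 0]},
    {"offset": [0, 0, 0.026], "rotation": [0, 0, 0]},
    {"offset": [0, 0, 0], "rotation": [0, 0, 0]},
  ],
)

```text
time: 18.75
position: [556.1, -154.7, 24.8]
tool_rot: [-0.001, 0.641, 0.768, 0.0]
contact_force: [0.5, 0.4, -0.4]
gripper_width: 0.1
gripper_force: 0.0
```

Request:
jog_arm(
  increments=[
    {"offset": [-0.008, 0, 0], "rotation": [0, 0, 0]},
    {"offset": [-0.008, 0, 0], "rotation": [0, 0, 0]},
    {"offset": [-0.008, 0, 0], "rotation": [0, 0, 0]},
    {"offset": [-0.008, 0, 0], "rotation": [0, 0, 0]},
    {"offset": [-0.008, 0, 0], "rotation": [0, 0, 0]},
    {"offset": [-0.008, 0, 0], "rotation": [0, 0, 0]},
    {"offset": [0, 0, 0], "rotation": [0, 0, 0]},
  ],
)

```text
time: 19.33
position: [559.8, -169.2, 26.6]
tool_rot: [0.001, 0.64, 0.769, 0.001]
contact_force: [0.3, -0.4, -0.6]
gripper_width: 0.1
gripper_force: 0.0
```

Request:
jog_arm(
  increments=[
    {"offset": [-0.007, 0, 0], "rotation": [0, 0, 0]},
    {"offset": [-0.007, 0, 0], "rotation": [0, 0, 0]},
    {"offset": [0, 0, 0], "rotation": [0, 0, 0]},
  ],
)

```text
time: 19.58
position: [560.4, -173.2, 26.4]
tool_rot: [0.001, 0.64, 0.769, 0.001]
contact_force: [-0.1, 0.5, 0.3]
gripper_width: 0.3
gripper_force: 0.0
```

Request:
jog_arm(
  increments=[
    {"offset": [-0.006, 0, 0], "rotation": [0, 0, 0]},
    {"offset": [-0.004, 0, 0], "rotation": [0, 0, 0]},
    {"offset": [0, 0, 0], "rotation": [0, 0, 0]},
  ],
)

```text
time: 19.83
position: [560.8, -175.3, 26.4]
tool_rot: [0.0, 0.64, 0.769, 0.001]
contact_force: [-2.0, 7.2, 3.5]
gripper_width: -0.1
gripper_force: 3.3
```

Contact is where predicted (7 N at TCP y −175.3). One more millimetre, then I retract and go for the upper case.

Request:
jog_arm(
  increments=[
    {"offset": [-0.005, 0, 0], "rotation": [0, 0, 0]},
    {"offset": [0, 0, 0], "rotation": [0, 0, 0]},
    {"offset": [0, 0, 0], "rotation": [0, 0, 0]},
  ],
)

```text
time: 20.08
position: [560.9, -175.4, 26.4]
tool_rot: [-0.001, 0.639, 0.769, 0.001]
contact_force: [-3.3, 17.1, 7.1]
gripper_width: -0.1
gripper_force: 8.8
```

Request:
jog_arm(
  increments=[
    {"offset": [0.02, 0, 0], "rotation": [0, 0, 0]},
    {"offset": [0.03, 0, 0], "rotation": [0, 0, 0]},
    {"offset": [0.02, 0, -0.08], "rotation": [0, 0, 0]},
    {"offset": [0.02, 0, -0.1], "rotation": [0, 0, 0]},
    {"offset": [0.02, 0, -0.06], "rotation": [0, 0, 0]},
    {"offset": [0, 0, 0], "rotation": [0, 0, 0]},
  ],
  gripper=0.86,
)

```text
time: 20.58
position: [556.5, -144.4, 102.4]
tool_rot: [0.003, 0.639, 0.769, 0.002]
contact_force: [0.7, 0.8, 1.1]
gripper_width: 71.9
gripper_force: 0.0
```

```bash
python3 plan.py 686 30.2 90 1.871 0 8
python3 - <<'E'
from h import *
g=manip.grab_frame("side"); import pickle; pickle.dump(g,open("f4.pkl","wb"))
E
```

```text
from 20.5833 [ 556.5 -144.4  102.4] yaw [-0.182  0.983 -0.003] F [0.7 0.8 1.1] 71.9
step 27.2 mm 0.84 deg
[{"offset": [0.0617, 0.0663, 0.0055], "rotation": [0.0003, 0.0001, -0.0046]}, {"offset": [0.0607, 0.0672, 0.0054], "rotation": [0.0003, 0.0001, -0.0046]}, {"offset": [0.0597, 0.0681, 0.0054], "rotation": [0.0003, 0.0001, -0.0046]}, {"offset": [0.0587, 0.0689, 0.0054], "rotation": [0.0003, 0.0001, -0.0046]}, {"offset": [0.0577, 0.0698, 0.0053], "rotation": [0.0003, 0.0001, -0.0046]}, {"offset": [0.0567, 0.0706, 0.0053], "rotation": [0.0003, 0.0001, -0.0046]}, {"offset": [0.0556, 0.0715, 0.0053], "rotation": [0.0003, 0.0001, -0.0046]}, {"offset": [0.0546, 0.0723, 0.0052], "rotation": [0.0003, 0.0001, -0.0046]}]
```

Request:
jog_arm(
  increments=[
    {"offset": [0.0615, 0.0665, 0.004], "rotation": [0, 0, -0.005]},
    {"offset": [0.0605, 0.067, 0.004], "rotation": [0, 0, -0.005]},
    {"offset": [0.06, 0.068, 0.004], "rotation": [0, 0, -0.005]},
    {"offset": [0.059, 0.069, 0.004], "rotation": [0, 0, -0.005]},
    {"offset": [0.058, 0.07, 0.004], "rotation": [0, 0, -0.005]},
    {"offset": [0.057, 0.0705, 0.004], "rotation": [0, 0, -0.005]},
    {"offset": [0.0555, 0.0715, 0.004], "rotation": [0, 0, -0.005]},
    {"offset": [0.0545, 0.0725, 0.004], "rotation": [0, 0, -0.005]},
  ],
)

```text
time: 21.3
position: [684.2, 31.3, 87.4]
tool_rot: [-0.0, 0.59, 0.807, 0.0]
contact_force: [0.9, -1.2, -0.2]
gripper_width: 73.7
gripper_force: 0.0
```

Request:
jog_arm(
  increments=[
    {"offset": [0, 0, 0], "rotation": [0, 0, 0]},
    {"offset": [0, 0, 0], "rotation": [0, 0, 0]},
  ],
)

```text
time: 21.47
position: [683.7, 31.2, 87.1]
tool_rot: [-0.0, 0.59, 0.808, -0.0]
contact_force: [0.5, -1.0, -0.3]
gripper_width: 73.5
gripper_force: 0.0
```

```bash
python3 plan.py 686 30.2 90 1.871 0 1 686 30.2 27.5 1.871 0 4
```

```text
from 21.4667 [683.7  31.2  87.1] yaw [-0.305  0.952  0.   ] F [ 0.5 -1.  -0.3] 73.5
step 3.8 mm 0.55 deg
[{"offset": [-0.0055, 0.0062, -0.0095], "rotation": [-0.0001, -0.0001, 0.0031]}]
step 15.6 mm 0.0 deg
[{"offset": [0.0, -0.0, 0.0521], "rotation": [0.0, 0.0, 0.0]}, {"offset": [0.0, -0.0, 0.0521], "rotation": [0.0, 0.0, 0.0]}, {"offset": [0.0, -0.0, 0.0521], "rotation": [0.0, 0.0, 0.0]}, {"offset": [0.0, -0.0, 0.0521], "rotation": [0.0, 0.0, 0.0]}]
```

Request:
jog_arm(
  increments=[
    {"offset": [-0.0055, 0.006, 0.05], "rotation": [0, 0, 0.003]},
    {"offset": [0, 0, 0.06], "rotation": [0, 0, 0]},
    {"offset": [0, 0, 0.05], "rotation": [0, 0, 0]},
    {"offset": [0, 0, 0.03], "rotation": [0, 0, 0]},
    {"offset": [0, 0, 0.009], "rotation": [0, 0, 0]},
    {"offset": [0, 0, 0], "rotation": [0, 0, 0]},
  ],
)

```text
time: 21.97
position: [685.9, 28.8, 28.4]
tool_rot: [0.0, 0.594, 0.804, 0.0]
contact_force: [-0.9, 0.3, 0.1]
gripper_width: 73.5
gripper_force: 0.0
```

Request:
jog_arm(
  increments=[
    {"offset": [0, 0, 0], "rotation": [0, 0, 0]},
    {"offset": [0, 0, 0], "rotation": [0, 0, 0]},
    {"offset": [0, 0, 0], "rotation": [0, 0, 0]},
    {"offset": [0, 0, 0], "rotation": [0, 0, 0]},
    {"offset": [0, 0, 0], "rotation": [0, 0, 0]},
  ],
  gripper=0.6,
)

```text
time: 22.38
position: [687.0, 29.2, 30.9]
tool_rot: [0.001, 0.594, 0.805, 0.001]
contact_force: [-1.2, -1.7, 6.0]
gripper_width: 51.3
gripper_force: 3.2
```

It missed: the pads closed on top of the case, because the tips are further back when open. Reopen and go about 8 mm lower.

Request:
jog_arm(
  increments=[
    {"offset": [0, 0, 0], "rotation": [0, 0, 0]},
    {"offset": [0, 0, 0], "rotation": [0, 0, 0]},
    {"offset": [0, 0, 0], "rotation": [0, 0, 0]},
    {"offset": [0, 0, 0.013], "rotation": [0, 0, 0]},
    {"offset": [0, 0, 0.013], "rotation": [0, 0, 0]},
    {"offset": [0, 0, 0], "rotation": [0, 0, 0]},
    {"offset": [0, 0, 0], "rotation": [0, 0, 0]},
  ],
  gripper=0.86,
)

```text
time: 22.97
position: [686.1, 29.3, 21.0]
tool_rot: [0.0, 0.594, 0.804, 0.0]
contact_force: [-0.4, -0.1, 0.5]
gripper_width: 73.4
gripper_force: 0.0
```

Request:
jog_arm(
  increments=[
    {"offset": [0, 0, 0], "rotation": [0, 0, 0]},
    {"offset": [0, 0, 0], "rotation": [0, 0, 0]},
    {"offset": [0, 0, 0], "rotation": [0, 0, 0]},
    {"offset": [0, 0, 0], "rotation": [0, 0, 0]},
    {"offset": [0, 0, 0], "rotation": [0, 0, 0]},
  ],
  gripper=0.6,
)

```text
time: 23.38
position: [686.7, 29.3, 22.2]
tool_rot: [0.001, 0.594, 0.804, 0.001]
contact_force: [0.4, 0.4, 4.6]
gripper_width: 58.1
gripper_force: 65.1
```

Gripped (58 mm, 65 N). Carry it to the stack.

```bash
python3 plan.py 686.7 29.3 100 1.868 0 4 568.7 -231.2 100 1.75 0 11
```

```text
from 23.3833 [686.7  29.3  22.2] yaw [-0.294  0.956 -0.001] F [0.4 0.4 4.6] 58.1
step 19.5 mm 0.05 deg
[{"offset": [-0.0, 0.0002, -0.0649], "rotation": [0.0002, 0.0, 0.0001]}, {"offset": [0.0, 0.0001, -0.0649], "rotation": [0.0002, 0.0, 0.0001]}, {"offset": [0.0, 0.0001, -0.0649], "rotation": [0.0002, 0.0, 0.0001]}, {"offset": [0.0, 0.0, -0.0649], "rotation": [0.0002, 0.0, 0.0001]}]
step 26.0 mm 0.61 deg
[{"offset": [-0.065, -0.0573, -0.0], "rotation": [0.0, -0.0, 0.0034]}, {"offset": [-0.0656, -0.0566, -0.0], "rotation": [0.0, -0.0, 0.0034]}, {"offset": [-0.0662, -0.0559, -0.0], "rotation": [0.0, -0.0, 0.0034]}, {"offset": [-0.0668, -0.0552, -0.0], "rotation": [0.0, -0.0, 0.0034]}, {"offset": [-0.0674, -0.0545, -0.0], "rotation": [0.0, -0.0, 0.0034]}, {"offset": [-0.068, -0.0537, -0.0], "rotation": [0.0, -0.0, 0.0034]}, {"offset": [-0.0686, -0.053, -0.0], "rotation": [0.0, -0.0, 0.0034]}, {"offset": [-0.0691, -0.0523, -0.0], "rotation": [0.0, -0.0, 0.0034]}]
[{"offset": [-0.0697, -0.0515, -0.0], "rotation": [0.0, -0.0, 0.0034]}, {"offset": [-0.0702, -0.0508, -0.0], "rotation": [0.0, -0.0, 0.0034]}, {"offset": [-0.0708, -0.05, -0.0], "rotation": [0.0, -0.0, 0.0034]}]
```

Request:
jog_arm(
  increments=[
    {"offset": [0, 0, -0.04], "rotation": [0, 0, 0]},
    {"offset": [0, 0, -0.08], "rotation": [0, 0, 0]},
    {"offset": [0, 0, -0.08], "rotation": [0, 0, 0]},
    {"offset": [0, 0, -0.06], "rotation": [0, 0, 0]},
    {"offset": [-0.035, -0.03, 0], "rotation": [0, 0, 0]},
    {"offset": [-0.065, -0.057, 0], "rotation": [0, 0, 0.0035]},
    {"offset": [-0.066, -0.0565, 0], "rotation": [0, 0, 0.0035]},
    {"offset": [-0.066, -0.056, 0], "rotation": [0, 0, 0.0035]},
  ],
)

```text
time: 24.05
position: [647.3, -55.8, 98.6]
tool_rot: [-0.0, 0.607, 0.795, 0.0]
contact_force: [0.4, -0.9, -2.0]
gripper_width: 58.0
gripper_force: 64.9
```

Request:
jog_arm(
  increments=[
    {"offset": [-0.067, -0.055, 0], "rotation": [0, 0, 0.0035]},
    {"offset": [-0.067, -0.0545, 0], "rotation": [0, 0, 0.0035]},
    {"offset": [-0.068, -0.054, 0], "rotation": [0, 0, 0.0035]},
    {"offset": [-0.0685, -0.053, 0], "rotation": [0, 0, 0.0035]},
    {"offset": [-0.069, -0.0525, 0], "rotation": [0, 0, 0.0035]},
    {"offset": [-0.07, -0.0515, 0], "rotation": [0, 0, 0.0035]},
    {"offset": [-0.07, -0.051, 0], "rotation": [0, 0, 0.0035]},
    {"offset": [-0.035, -0.024, 0], "rotation": [0, 0, 0.0035]},
  ],
)

```text
time: 24.72
position: [566.3, -234.5, 98.6]
tool_rot: [-0.0, 0.643, 0.766, 0.0]
contact_force: [0.0, -0.5, -3.0]
gripper_width: 58.3
gripper_force: 64.9
```

Request:
jog_arm(
  increments=[
    {"offset": [0, 0, 0], "rotation": [0, 0, 0]},
    {"offset": [0, 0, 0], "rotation": [0, 0, 0]},
    {"offset": [0, 0, 0], "rotation": [0, 0, 0]},
  ],
)

```text
time: 24.97
position: [568.5, -231.2, 99.0]
tool_rot: [0.0, 0.641, 0.767, 0.001]
contact_force: [0.4, -0.1, -2.9]
gripper_width: 58.0
gripper_force: 64.9
```

```bash
python3 plan.py 568.7 -231.2 90 1.75 0 2 568.7 -231.2 62 1.75 0 2
python3 - <<'E'
from h import *
g=manip.grab_frame("side"); import pickle; pickle.dump(g,open("f5.pkl","wb"))
E
```

```text
from 24.9667 [ 568.5 -231.2   99. ] yaw [-0.178  0.984  0.001] F [ 0.4 -0.1 -2.9] 58.0
step 4.5 mm 0.05 deg
[{"offset": [-0.0001, 0.0004, 0.015], "rotation": [0.0002, -0.0001, -0.0001]}, {"offset": [-0.0001, 0.0004, 0.015], "rotation": [0.0002, -0.0001, -0.0001]}]
step 14.0 mm 0.0 deg
[{"offset": [0.0, -0.0, 0.0467], "rotation": [0.0, 0.0, 0.0]}, {"offset": [0.0, -0.0, 0.0467], "rotation": [0.0, 0.0, 0.0]}]
```

Request:
jog_arm(
  increments=[
    {"offset": [0, 0, 0.04], "rotation": [0, 0, 0]},
    {"offset": [0, 0, 0.04], "rotation": [0, 0, 0]},
    {"offset": [0, 0, 0.03], "rotation": [0, 0, 0]},
    {"offset": [0, 0, 0.015], "rotation": [0, 0, 0]},
    {"offset": [0, 0, 0.008], "rotation": [0, 0, 0]},
    {"offset": [0, 0, 0], "rotation": [0, 0, 0]},
  ],
)

```text
time: 25.52
position: [568.3, -231.8, 58.5]
tool_rot: [0.0, 0.641, 0.767, 0.001]
contact_force: [-0.8, -0.6, -2.1]
gripper_width: 58.0
gripper_force: 64.9
```

Request:
jog_arm(
  increments=[
    {"offset": [0, 0, 0.005], "rotation": [0, 0, 0]},
    {"offset": [0, 0, 0], "rotation": [0, 0, 0]},
    {"offset": [0, 0, 0], "rotation": [0, 0, 0]},
  ],
)

```text
time: 25.77
position: [568.6, -232.0, 58.2]
tool_rot: [0.001, 0.642, 0.767, 0.001]
contact_force: [0.1, -0.1, -3.2]
gripper_width: 58.1
gripper_force: 64.9
```

Request:
jog_arm(
  increments=[
    {"offset": [0, 0, 0.004], "rotation": [0, 0, 0]},
    {"offset": [0, 0, 0], "rotation": [0, 0, 0]},
    {"offset": [0, 0, 0], "rotation": [0, 0, 0]},
  ],
)

```text
time: 26.02
position: [568.5, -232.0, 56.8]
tool_rot: [0.001, 0.642, 0.767, 0.001]
contact_force: [-0.2, 0.4, -1.3]
gripper_width: 57.9
gripper_force: 64.9
```

Request:
jog_arm(
  increments=[
    {"offset": [0, 0, 0.004], "rotation": [0, 0, 0]},
    {"offset": [0, 0, 0], "rotation": [0, 0, 0]},
    {"offset": [0, 0, 0], "rotation": [0, 0, 0]},
  ],
)

```text
time: 26.27
position: [568.7, -232.0, 56.2]
tool_rot: [0.001, 0.641, 0.767, 0.001]
contact_force: [-2.3, 1.4, 4.9]
gripper_width: 58.1
gripper_force: 65.7
```

Request:
jog_arm(
  increments=[
    {"offset": [0, 0, 0], "rotation": [0, 0, 0]},
    {"offset": [0, 0, 0], "rotation": [0, 0, 0]},
    {"offset": [0, 0, 0], "rotation": [0, 0, 0]},
    {"offset": [0, 0, -0.04], "rotation": [0, 0, 0]},
    {"offset": [0, 0, -0.08], "rotation": [0, 0, 0]},
    {"offset": [0, 0, -0.08], "rotation": [0, 0, 0]},
    {"offset": [0, 0, 0], "rotation": [0, 0, 0]},
  ],
  gripper=0.76,
)

```text
time: 26.85
position: [570.2, -232.8, 121.2]
tool_rot: [0.004, 0.641, 0.767, 0.002]
contact_force: [1.2, -0.3, 0.3]
gripper_width: 64.8
gripper_force: 0.0
```

Request:
jog_arm(
  increments=[
    {"offset": [0, 0, 0], "rotation": [0, 0, 0]},
    {"offset": [0.05, 0, -0.02], "rotation": [0, 0, 0]},
    {"offset": [0.09, 0, 0], "rotation": [0, 0, 0]},
    {"offset": [0.09, 0, 0], "rotation": [0, 0, 0]},
    {"offset": [0.03, 0, 0], "rotation": [0, 0, 0]},
    {"offset": [0, 0, 0], "rotation": [0, 0, 0]},
    {"offset": [0, 0, 0], "rotation": [0, 0, 0]},
  ],
  gripper=0,
)

```text
time: 27.43
position: [554.6, -155.0, 121.5]
tool_rot: [0.001, 0.641, 0.767, 0.001]
contact_force: [-0.3, 0.1, 0.1]
gripper_width: -0.1
gripper_force: 0.0
```

```bash
python3 plan.py 557.2 -156 100 1.75 0 1 557.2 -156 26 1.75 0 4
```

```text
from 27.4333 [ 554.6 -155.   121.5] yaw [-0.178  0.984 -0.   ] F [-0.3  0.1  0.1] -0.1
step 21.7 mm 0.1 deg
[{"offset": [-0.0049, 0.0079, 0.0717], "rotation": [0.0005, 0.0, -0.0001]}]
step 18.5 mm 0.0 deg
[{"offset": [0.0, -0.0, 0.0617], "rotation": [0.0, 0.0, 0.0]}, {"offset": [0.0, -0.0, 0.0617], "rotation": [0.0, 0.0, 0.0]}, {"offset": [0.0, -0.0, 0.0617], "rotation": [0.0, 0.0, 0.0]}, {"offset": [0.0, -0.0, 0.0617], "rotation": [0.0, 0.0, 0.0]}]
```

Request:
jog_arm(
  increments=[
    {"offset": [0, 0.006, 0.08], "rotation": [0, 0, 0]},
    {"offset": [0, 0, 0.1], "rotation": [0, 0, 0]},
    {"offset": [0, 0, 0.08], "rotation": [0, 0, 0]},
    {"offset": [0, 0, 0.04], "rotation": [0, 0, 0]},
    {"offset": [0, 0, 0.018], "rotation": [0, 0, 0]},
    {"offset": [0, 0, 0], "rotation": [0, 0, 0]},
  ],
)

```text
time: 27.93
position: [556.3, -155.3, 25.5]
tool_rot: [0.0, 0.642, 0.767, 0.0]
contact_force: [-0.2, 1.0, -0.2]
gripper_width: -0.2
gripper_force: 0.0
```

Request:
jog_arm(
  increments=[
    {"offset": [-0.008, 0, 0], "rotation": [0, 0, 0]},
    {"offset": [-0.008, 0, 0], "rotation": [0, 0, 0]},
    {"offset": [-0.008, 0, 0], "rotation": [0, 0, 0]},
    {"offset": [-0.008, 0, 0], "rotation": [0, 0, 0]},
    {"offset": [-0.008, 0, 0], "rotation": [0, 0, 0]},
    {"offset": [-0.008, 0, 0], "rotation": [0, 0, 0]},
    {"offset": [-0.006, 0, 0], "rotation": [0, 0, 0]},
    {"offset": [0, 0, 0], "rotation": [0, 0, 0]},
  ],
)

```text
time: 28.6
position: [559.6, -171.1, 26.4]
tool_rot: [0.001, 0.642, 0.767, 0.001]
contact_force: [0.6, -0.7, 2.3]
gripper_width: 0.2
gripper_force: 0.0
```

Request:
jog_arm(
  increments=[
    {"offset": [-0.006, 0, 0], "rotation": [0, 0, 0]},
    {"offset": [-0.005, 0, 0], "rotation": [0, 0, 0]},
    {"offset": [0, 0, 0], "rotation": [0, 0, 0]},
  ],
)

```text
time: 28.85
position: [560.1, -174.2, 26.3]
tool_rot: [0.001, 0.641, 0.767, 0.001]
contact_force: [0.3, 2.0, 2.2]
gripper_width: -0.0
gripper_force: 0.0
```

Request:
jog_arm(
  increments=[
    {"offset": [-0.005, 0, 0], "rotation": [0, 0, 0]},
    {"offset": [-0.004, 0, 0], "rotation": [0, 0, 0]},
    {"offset": [0, 0, 0], "rotation": [0, 0, 0]},
  ],
)

```text
time: 29.1
position: [560.3, -174.4, 26.1]
tool_rot: [-0.001, 0.641, 0.767, 0.002]
contact_force: [-2.5, 20.9, 8.8]
gripper_width: -0.1
gripper_force: 0.0
```

Request:
jog_arm(
  increments=[
    {"offset": [-0.003, 0, 0], "rotation": [0, 0, 0]},
    {"offset": [0, 0, 0], "rotation": [0, 0, 0]},
    {"offset": [0, 0, 0], "rotation": [0, 0, 0]},
  ],
)

```text
time: 29.35
position: [560.3, -174.4, 26.0]
tool_rot: [-0.001, 0.641, 0.768, 0.002]
contact_force: [-4.2, 26.6, 11.0]
gripper_width: -0.0
gripper_force: 0.0
```

Seated in y. Now the +x push.

Request:
jog_arm(
  increments=[
    {"offset": [0.02, 0, 0], "rotation": [0, 0, 0]},
    {"offset": [0.04, 0, 0], "rotation": [0, 0, 0]},
    {"offset": [0, 0, -0.1], "rotation": [0, 0, 0]},
    {"offset": [0, 0, -0.12], "rotation": [0, 0, 0]},
    {"offset": [0, 0, -0.08], "rotation": [0, 0, 0]},
    {"offset": [0, 0, 0], "rotation": [0, 0, 0]},
  ],
)

```text
time: 29.85
position: [559.0, -160.2, 121.2]
tool_rot: [0.004, 0.641, 0.767, 0.002]
contact_force: [1.2, -0.3, 1.0]
gripper_width: 0.3
gripper_force: 0.0
```

```bash
python3 plan.py 494.6 -248.6 115 0.179 0 14
```

```text
from 29.85 [ 559.  -160.2  121.2] yaw [-0.177  0.984 -0.004] F [ 1.2 -0.3  1. ] 0.3
step 7.8 mm 6.42 deg
[{"offset": [-0.018, -0.0188, 0.0014], "rotation": [0.0002, -0.0001, 0.0357]}, {"offset": [-0.02, -0.0167, 0.0014], "rotation": [0.0002, -0.0001, 0.0357]}, {"offset": [-0.0217, -0.0144, 0.0014], "rotation": [0.0002, -0.0001, 0.0357]}, {"offset": [-0.0232, -0.0118, 0.0014], "rotation": [0.0002, -0.0001, 0.0357]}, {"offset": [-0.0244, -0.0092, 0.0015], "rotation": [0.0002, -0.0001, 0.0357]}, {"offset": [-0.0253, -0.0064, 0.0015], "rotation": [0.0002, -0.0001, 0.0357]}, {"offset": [-0.0258, -0.0035, 0.0015], "rotation": [0.0002, -0.0001, 0.0357]}, {"offset": [-0.026, -0.0006, 0.0015], "rotation": [0.0002, -0.0001, 0.0357]}]
[{"offset": [-0.0259, 0.0023, 0.0015], "rotation": [0.0002, -0.0001, 0.0357]}, {"offset": [-0.0255, 0.0052, 0.0015], "rotation": [0.0002, -0.0001, 0.0357]}, {"offset": [-0.0248, 0.008, 0.0015], "rotation": [0.0002, -0.0001, 0.0357]}, {"offset": [-0.0237, 0.0108, 0.0015], "rotation": [0.0002, -0.0001, 0.0357]}, {"offset": [-0.0224, 0.0133, 0.0015], "rotation": [0.0002, -0.0001, 0.0357]}, {"offset": [-0.0207, 0.0158, 0.0015], "rotation": [0.0002, -0.0001, 0.0357]}]
```

Request:
jog_arm(
  increments=[
    {"offset": [-0.018, -0.019, 0], "rotation": [0, 0, 0.036]},
    {"offset": [-0.02, -0.0165, 0], "rotation": [0, 0, 0.036]},
    {"offset": [-0.0215, -0.0145, 0], "rotation": [0, 0, 0.036]},
    {"offset": [-0.023, -0.012, 0], "rotation": [0, 0, 0.036]},
    {"offset": [-0.0245, -0.009, 0], "rotation": [0, 0, 0.036]},
    {"offset": [-0.0255, -0.0065, 0], "rotation": [0, 0, 0.036]},
    {"offset": [-0.026, -0.0035, 0], "rotation": [0, 0, 0.036]},
    {"offset": [-0.026, -0.0005, 0], "rotation": [0, 0, 0.036]},
  ],
)

```text
time: 30.52
position: [519.6, -210.2, 115.3]
tool_rot: [0.0, 0.913, 0.407, 0.001]
contact_force: [-0.6, 0.5, 0.5]
gripper_width: -0.1
gripper_force: 0.0
```

Request:
jog_arm(
  increments=[
    {"offset": [-0.026, 0.0025, 0], "rotation": [0, 0, 0.036]},
    {"offset": [-0.0255, 0.005, 0], "rotation": [0, 0, 0.036]},
    {"offset": [-0.025, 0.008, 0], "rotation": [0, 0, 0.036]},
    {"offset": [-0.0235, 0.011, 0], "rotation": [0, 0, 0.036]},
    {"offset": [-0.0225, 0.0135, 0], "rotation": [0, 0, 0.036]},
    {"offset": [-0.0205, 0.016, 0], "rotation": [0, 0, 0.034]},
    {"offset": [0, 0, 0], "rotation": [0, 0, 0]},
    {"offset": [0, 0, 0], "rotation": [0, 0, 0]},
  ],
)

```text
time: 31.18
position: [492.0, -247.9, 115.6]
tool_rot: [-0.0, 0.996, 0.087, 0.001]
contact_force: [-0.5, -0.6, -1.4]
gripper_width: 0.1
gripper_force: 0.0
```

```bash
python3 plan.py 494.6 -248.6 100 .179 0 1
```

```text
from 31.1833 [ 492.  -247.9  115.6] yaw [0.985 0.173 0.001] F [-0.5 -0.6 -1.4] 0.1
step 15.8 mm 0.28 deg
[{"offset": [0.0079, 0.0039, 0.0519], "rotation": [-0.0001, -0.0005, -0.0015]}]
```

Request:
jog_arm(
  increments=[
    {"offset": [0, 0, 0.08], "rotation": [0, 0, -0.0015]},
    {"offset": [0, 0, 0.09], "rotation": [0, 0, 0]},
    {"offset": [0, 0, 0.07], "rotation": [0, 0, 0]},
    {"offset": [0, 0, 0.04], "rotation": [0, 0, 0]},
    {"offset": [0, 0, 0.017], "rotation": [0, 0, 0]},
    {"offset": [0, 0, 0], "rotation": [0, 0, 0]},
  ],
)

```text
time: 31.68
position: [492.3, -247.6, 26.2]
tool_rot: [-0.0, 0.996, 0.089, 0.0]
contact_force: [0.6, 0.0, -0.2]
gripper_width: 0.1
gripper_force: 0.0
```

Request:
jog_arm(
  increments=[
    {"offset": [0.015, 0, 0], "rotation": [0, 0, 0]},
    {"offset": [0.015, 0, 0], "rotation": [0, 0, 0]},
    {"offset": [0.015, 0, 0], "rotation": [0, 0, 0]},
    {"offset": [0.015, 0, 0], "rotation": [0, 0, 0]},
    {"offset": [0.012, 0, 0], "rotation": [0, 0, 0]},
    {"offset": [0.01, 0, 0], "rotation": [0, 0, 0]},
    {"offset": [0.008, 0, 0], "rotation": [0, 0, 0]},
    {"offset": [0, 0, 0], "rotation": [0, 0, 0]},
  ],
)

```text
time: 32.35
position: [519.4, -243.2, 26.9]
tool_rot: [-0.0, 0.996, 0.088, 0.001]
contact_force: [0.2, -0.8, 0.0]
gripper_width: -0.1
gripper_force: 0.0
```

Request:
jog_arm(
  increments=[
    {"offset": [0.007, 0, 0], "rotation": [0, 0, 0]},
    {"offset": [0.007, 0, 0], "rotation": [0, 0, 0]},
    {"offset": [0.006, 0, 0], "rotation": [0, 0, 0]},
    {"offset": [0, 0, 0], "rotation": [0, 0, 0]},
  ],
)

```text
time: 32.68
position: [525.1, -242.2, 26.9]
tool_rot: [-0.0, 0.996, 0.088, 0.001]
contact_force: [-0.0, -0.0, -0.5]
gripper_width: -0.5
gripper_force: 0.0
```

Request:
jog_arm(
  increments=[
    {"offset": [0.005, 0, 0], "rotation": [0, 0, 0]},
    {"offset": [0.005, 0, 0], "rotation": [0, 0, 0]},
    {"offset": [0, 0, 0], "rotation": [0, 0, 0]},
  ],
)

```text
time: 32.93
position: [528.0, -241.7, 26.9]
tool_rot: [-0.0, 0.996, 0.088, 0.001]
contact_force: [-0.4, -0.2, 0.1]
gripper_width: 0.1
gripper_force: 0.0
```

Request:
jog_arm(
  increments=[
    {"offset": [0.005, 0, 0], "rotation": [0, 0, 0]},
    {"offset": [0.005, 0, 0], "rotation": [0, 0, 0]},
    {"offset": [0, 0, 0], "rotation": [0, 0, 0]},
  ],
)

```text
time: 33.18
position: [530.8, -241.1, 26.9]
tool_rot: [-0.0, 0.996, 0.088, 0.001]
contact_force: [-0.7, 0.5, 0.5]
gripper_width: 0.1
gripper_force: 0.0
```

Request:
jog_arm(
  increments=[
    {"offset": [0.005, 0, 0], "rotation": [0, 0, 0]},
    {"offset": [0, 0, 0], "rotation": [0, 0, 0]},
    {"offset": [0, 0, 0], "rotation": [0, 0, 0]},
  ],
)

```text
time: 33.43
position: [530.8, -240.9, 26.3]
tool_rot: [-0.001, 0.996, 0.088, -0.001]
contact_force: [-12.3, -1.7, 2.0]
gripper_width: 0.2
gripper_force: 0.0
```

Request:
jog_arm(
  increments=[
    {"offset": [0.004, 0, 0], "rotation": [0, 0, 0]},
    {"offset": [0, 0, 0], "rotation": [0, 0, 0]},
    {"offset": [0, 0, 0], "rotation": [0, 0, 0]},
  ],
)

```text
time: 33.68
position: [530.8, -240.9, 26.3]
tool_rot: [-0.001, 0.996, 0.088, -0.002]
contact_force: [-23.8, -3.1, 9.1]
gripper_width: -0.0
gripper_force: 0.0
```

Flush at 24 N. Back off and clear the view for a final check.

Request:
jog_arm(
  increments=[
    {"offset": [-0.015, 0, 0], "rotation": [0, 0, 0]},
    {"offset": [-0.06, 0, 0], "rotation": [0, 0, 0]},
    {"offset": [0, 0, -0.1], "rotation": [0, 0, 0]},
    {"offset": [0, 0, -0.12], "rotation": [0, 0, 0]},
    {"offset": [0, 0, -0.12], "rotation": [0, 0, 0]},
    {"offset": [0, -0.12, -0.05], "rotation": [0, 0, 0]},
    {"offset": [0, -0.12, 0], "rotation": [0, 0, 0]},
    {"offset": [0, -0.12, 0], "rotation": [0, 0, 0]},
  ],
)

```text
time: 34.35
position: [492.1, -137.5, 145.1]
tool_rot: [0.0, 0.996, 0.087, 0.002]
contact_force: [1.5, -0.7, -0.8]
gripper_width: 0.2
gripper_force: 0.0
```

Request:
jog_arm(
  increments=[
    {"offset": [0, -0.12, 0], "rotation": [0, 0, 0]},
    {"offset": [0, -0.12, 0], "rotation": [0, 0, 0]},
    {"offset": [0, -0.12, 0], "rotation": [0, 0, 0]},
    {"offset": [0, -0.12, 0], "rotation": [0, 0, 0]},
    {"offset": [0, -0.12, 0], "rotation": [0, 0, 0]},
    {"offset": [0, -0.12, 0], "rotation": [0, 0, 0]},
    {"offset": [0, -0.12, 0], "rotation": [0, 0, 0]},
    {"offset": [0, 0, 0], "rotation": [0, 0, 0]},
  ],
)

```text
time: 35.02
position: [446.9, 114.2, 144.2]
tool_rot: [-0.001, 0.996, 0.09, 0.001]
contact_force: [0.3, -0.6, -0.4]
gripper_width: -0.2
gripper_force: 0.0
```

Run:
```python
from h import *
f=manip.grab_frame("top");g=manip.grab_frame("side")
import pickle; pickle.dump((f,g),open("f6.pkl","wb")); print(manip.sense()["position"],manip.sense()["time"])
a=cv2.resize(crop(f,344,174,76,66,1),(400,347),interpolation=cv2.INTER_CUBIC)
a=cv2.convertScaleAbs(a,alpha=.8)
b=cv2.resize(crop(g,280,145,66,57,1),(400,347),interpolation=cv2.INTER_CUBIC)
c=cv2.resize(f["img"][100:340,60:500],(400,218)); d=cv2.resize(g["img"][100:340,60:500],(400,218))
cv2.imwrite("pics/z.png",np.vstack([np.hstack([a,b]),np.hstack([c,d])]))
```

```text
[447.81802156 110.74187812 144.07932377] 35.1167
```

View pics/z.png

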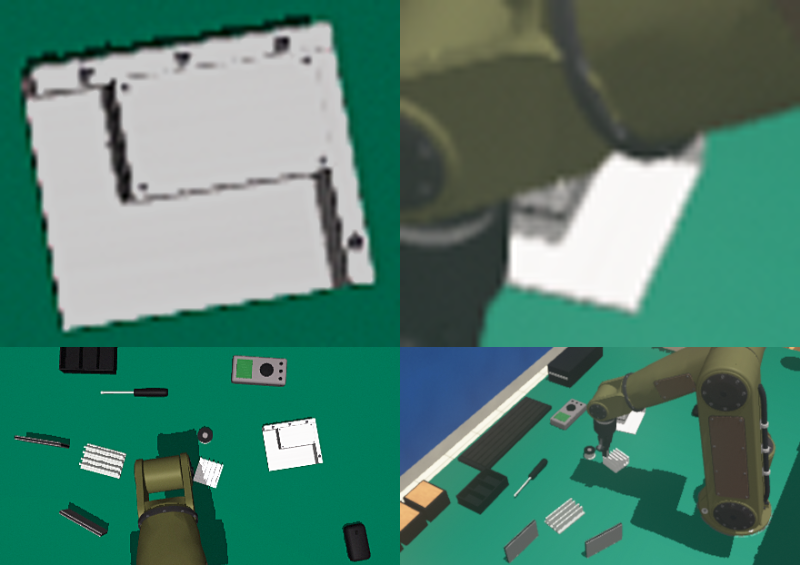

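The top view shows the upper case flush in the corner, crop corners (105,83) and (125,202), with the bystanders in place. The arm hides the sheet and lower case from the side camera. I'll move it clear and check those layers numerically.

Request:
jog_arm(
  increments=[
    {"offset": [0, -0.12, -0.02], "rotation": [0, 0, 0]},
    {"offset": [0, -0.12, -0.02], "rotation": [0, 0, 0]},
    {"offset": [0, -0.12, -0.02], "rotation": [0, 0, 0]},
    {"offset": [0, -0.12, 0], "rotation": [0, 0, 0]},
    {"offset": [0, -0.12, 0], "rotation": [0, 0, 0]},
    {"offset": [0, -0.12, 0], "rotation": [0, 0, 0]},
    {"offset": [0, -0.1, 0], "rotation": [0, 0, 0]},
    {"offset": [0, 0, 0], "rotation": [0, 0, 0]},
  ],
)

```text
time: 35.78
position: [404.5, 354.9, 161.8]
tool_rot: [-0.001, 0.996, 0.089, 0.001]
contact_force: [0.2, 0.3, -0.3]
gripper_width: -0.0
gripper_force: 0.0
```

```bash
cat > prof.py <<'E'
from fit import *
g=manip.grab_frame("side"); f=manip.grab_frame("top"); pickle.dump((f,g),open("f7.pkl","wb"))
gr=cv2.cvtColor(g["img"],cv2.COLOR_BGR2GRAY).astype(np.float32)
c=[546.4,-226.0,.179]
def P(x,y,z): return proj(g,world(c,[(53+x,-63+y,z)]))[0]
def prof(p0,p1,n=21):
    t=np.linspace(0,1,n)[:,None]; q=(p0*(1-t)+p1*t).astype(np.float32)
    return cv2.remap(gr,q[:,0:1],q[:,1:2],cv2.INTER_LINEAR).ravel().round().astype(int).tolist(),q[[0,-1]].round(1).tolist()
print("long side x=-60, z 60->-4 at y=10,30,50,70,90")
for y in(10,30,50,70,90): print(y,*prof(P(-60,y,60),P(-60,y,-4)))
print("end y=100, z 60->-4 at x=-10,-30,-50")
for x in(-10,-30,-50): print(x,*prof(P(x,100,60),P(x,100,-4)))
q=[((x+.5)/(400/76)-.5+344,(y+.5)/(400/76)-.5+174) for x,y in((105,83),(125,202),(322,172))]
rz=R.from_euler("z",-.179)
print("upper top corners in corner_in:",[(rz.apply(ray(f,u,v,54)-[546.4,-226,0])-[53,-63,0]).round(1).tolist() for u,v in q])
E
python3 prof.py
```

```text
long side x=-60, z 60->-4 at y=10,30,50,70,90
10 [109, 110, 110, 109, 109, 109, 109, 109, 110, 110, 110, 111, 111, 112, 112, 112, 111, 110, 110, 110, 111] [[314.3999938964844, 160.6999969482422], [314.1000061035156, 173.6999969482422]]
30 [109, 109, 109, 109, 109, 109, 110, 110, 111, 111, 110, 110, 110, 110, 110, 110, 110, 110, 109, 109, 108] [[312.79998779296875, 163.89999389648438], [312.5, 176.89999389648438]]
50 [109, 109, 109, 110, 110, 110, 110, 110, 110, 111, 110, 110, 109, 109, 109, 108, 108, 108, 106, 106, 106] [[311.20001220703125, 167.10000610351562], [310.8999938964844, 180.10000610351562]]
70 [109, 109, 110, 110, 111, 110, 110, 110, 110, 109, 109, 109, 108, 107, 107, 107, 107, 106, 105, 104, 104] [[309.6000061035156, 170.3000030517578], [309.29998779296875, 183.3000030517578]]
90 [110, 110, 110, 110, 110, 109, 109, 109, 108, 108, 107, 107, 107, 106, 105, 105, 104, 104, 103, 103, 102] [[308.0, 173.60000610351562], [307.70001220703125, 186.60000610351562]]
end y=100, z 60->-4 at x=-10,-30,-50
-10 [107, 107, 107, 107, 107, 106, 107, 108, 108, 108, 108, 108, 108, 108, 108, 108, 108, 107, 106, 106, 106] [[294.29998779296875, 172.5], [294.29998779296875, 185.5]]
-30 [108, 108, 108, 108, 108, 108, 108, 108, 108, 108, 107, 107, 107, 107, 106, 106, 106, 106, 106, 106, 105] [[299.3999938964844, 173.60000610351562], [299.29998779296875, 186.60000610351562]]
-50 [110, 110, 109, 109, 108, 108, 108, 107, 108, 107, 107, 107, 107, 106, 106, 106, 105, 104, 104, 104, 103] [[304.5, 174.6999969482422], [304.3999938964844, 187.6999969482422]]
upper top corners in corner_in: [[-0.6, 104.6, 54.0], [-60.3, 104.5, 54.0], [-60.5, 6.2, 54.0]]
```

```bash
python3 plan.py 180 500 245 1.2 0 9
python3 - <<'E'
from fit import *
f,g=pickle.load(open("f7.pkl","rb")); rz=R.from_euler("z",-.179)
def q(x,y,z):
    u,v=(x+.5)/(400/76)-.5+344,(y+.5)/(400/76)-.5+174
    return (rz.apply(ray(f,u,v,z)-[546.4,-226,0])-[53,-63,0]).round(1)[:2]
D=[q(*p,54) for p in((124,87),(307,60),(323,160),(143,187))]; print("dots",D,np.mean(D,0))
print("strip right z54",q(115,83,54),q(131,200,54)," strip left z6",q(103,85,6),q(121,202,6))
E
```

```text
from 35.8833 [405.1 351.6 161.6] yaw [0.984 0.176 0.002] F [-0.4 -0.8  0.5] 0.0
step 31.4 mm 6.51 deg
[{"offset": [-0.0724, -0.0688, -0.031], "rotation": [0.0, -0.0, -0.0362]}, {"offset": [-0.0641, -0.0765, -0.031], "rotation": [0.0, -0.0, -0.0362]}, {"offset": [-0.055, -0.0833, -0.031], "rotation": [0.0, -0.0, -0.0362]}, {"offset": [-0.0452, -0.089, -0.031], "rotation": [0.0, -0.0, -0.0362]}, {"offset": [-0.0348, -0.0936, -0.031], "rotation": [0.0, -0.0, -0.0362]}, {"offset": [-0.024, -0.0969, -0.0309], "rotation": [0.0, -0.0, -0.0362]}, {"offset": [-0.0128, -0.099, -0.0309], "rotation": [0.0, -0.0, -0.0362]}, {"offset": [-0.0015, -0.0999, -0.0309], "rotation": [0.0, -0.0, -0.0362]}]
[{"offset": [0.0098, -0.0994, -0.0309], "rotation": [0.0, -0.0, -0.0362]}]
dots [array([-4. , 95.6]), array([-4.6,  4.1]), array([-54.7,   4.7]), array([-54.4,  94.6])] [-29.425  49.75 ]
strip right z54 [-1.3 99.7] [-59.8 101.5]  strip left z6 [ 3.1 97.2] [-57.7  98. ]
```

The screw dots put the upper case centre at (−29.4, 49.8), against a flush target of (−30, 50). I move clear for a numeric check of the sheet and lower case from the side.

Request:
jog_arm(
  increments=[
    {"offset": [-0.072, -0.069, -0.031], "rotation": [0, 0, -0.036]},
    {"offset": [-0.064, -0.0765, -0.031], "rotation": [0, 0, -0.036]},
    {"offset": [-0.055, -0.083, -0.031], "rotation": [0, 0, -0.036]},
    {"offset": [-0.045, -0.089, -0.031], "rotation": [0, 0, -0.036]},
    {"offset": [-0.035, -0.0935, -0.031], "rotation": [0, 0, -0.036]},
    {"offset": [-0.024, -0.097, -0.031], "rotation": [0, 0, -0.036]},
    {"offset": [-0.013, -0.099, -0.031], "rotation": [0, 0, -0.036]},
    {"offset": [0, -0.1, -0.031], "rotation": [0, 0, -0.036]},
  ],
)

```text
time: 36.55
position: [205.6, 484.0, 236.6]
tool_rot: [0.0, 0.857, 0.516, 0.001]
contact_force: [-0.0, 0.8, -0.4]
gripper_width: -0.1
gripper_force: 0.0
```

```bash
python3 prof.py
```

```text
long side x=-60, z 60->-4 at y=10,30,50,70,90
10 [214, 188, 163, 160, 153, 143, 137, 135, 138, 140, 145, 153, 176, 203, 228, 239, 244, 246, 248, 249, 249] [[314.3999938964844, 160.6999969482422], [314.1000061035156, 173.6999969482422]]
30 [181, 168, 154, 143, 144, 147, 141, 140, 143, 155, 167, 180, 198, 214, 226, 235, 242, 247, 248, 249, 248] [[312.79998779296875, 163.89999389648438], [312.5, 176.89999389648438]]
50 [187, 171, 160, 150, 137, 133, 136, 141, 144, 142, 157, 175, 198, 218, 235, 242, 246, 247, 248, 249, 249] [[311.20001220703125, 167.10000610351562], [310.8999938964844, 180.10000610351562]]
70 [189, 171, 158, 146, 138, 132, 127, 128, 133, 142, 158, 175, 192, 213, 228, 240, 244, 247, 248, 249, 249] [[309.6000061035156, 170.3000030517578], [309.29998779296875, 183.3000030517578]]
90 [183, 170, 156, 143, 132, 129, 130, 132, 135, 145, 159, 183, 205, 223, 232, 240, 246, 247, 249, 249, 248] [[308.0, 173.60000610351562], [307.70001220703125, 186.60000610351562]]
end y=100, z 60->-4 at x=-10,-30,-50
-10 [238, 220, 169, 154, 157, 152, 137, 115, 120, 134, 157, 152, 153, 159, 183, 210, 238, 246, 250, 250, 250] [[294.29998779296875, 172.5], [294.29998779296875, 185.5]]
-30 [239, 212, 155, 148, 152, 155, 139, 119, 103, 114, 139, 150, 155, 158, 181, 207, 238, 246, 249, 249, 249] [[299.3999938964844, 173.60000610351562], [299.29998779296875, 186.60000610351562]]
-50 [223, 194, 152, 152, 153, 155, 139, 120, 103, 120, 138, 146, 150, 154, 161, 192, 228, 244, 249, 249, 249] [[304.5, 174.6999969482422], [304.3999938964844, 187.6999969482422]]
upper top corners in corner_in: [[-0.6, 104.6, 54.0], [-60.3, 104.5, 54.0], [-60.5, 6.2, 54.0]]
```

The side profiles are uniform along both faces, showing case–sheet–case with edges parallel. The pushes stopped at the predicted contact positions, so I'm handing in.

```bash
python3 -c "
from cell import manip
print(manip.job_done())"
```

```text
the job is handed in; nothing more can be done
None
```

I laid the separator sheet on the bare bench to drain, stacked it between the two cases, and pushed the stack into the fence corner at 27 N or less; I handed the job in after about 37 s, and no verdict came back. The top view puts the upper case flush within about 1 mm, but the side-view check of the sheet and lower case was rough, so I relied mainly on where the pushes stopped for those two.

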